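# Change over the slide carriers in a slide scanner

### The arm

A 6-joint arm with a two-finger parallel gripper is mounted at the origin on the work surface. World frame = base frame: x ahead of the robot, y to its left, z up, the work surface at z = 0. Lengths are in m, angles in rad, forces in N, time in s.
With the tool pointing down it reaches from about 0.35 to 0.975 m from the base axis. Payload 4.9 kg.
Tool frame: the origin (TCP) lies on the front face of the gripper's body, between the roots of the fingers; the fingertips stand 73 mm ahead of it and the grasp point (between the pads) lies 54 mm ahead of it (tip_extent is the distance from the TCP to the fingertips, in m); y points along the fingers, x is the direction in which the jaws open and shut, and the axes are right-handed (so a half turn about y gives the same grasp; the last joint's range is limited). The gripper opens to 85 mm and grips with 20 to 120 N. Pads are 22 mm wide; open, the fingers measure 114 mm over their backs; the gripper's body (76 mm by 85 mm) begins 54 mm behind the grasp point. The pads swing forward as they close: fully open they stand 13 mm farther back than shut.
Start: joints at [1.014, 0.053, 1.613, -0, 1.476, -0.119], TCP at [0.265, 0.566, 0.304] pointing down, gripper open.
Joint ranges: [-3.01, 3.01], [-1.01, 2.22], [0.06, 2.58], [-1.02, 4.17], [0.09, 2.62], [-3.14, 3.14]. Speed limits (rad/s): [2.57, 2.57, 3.14, 3.14, 3.14, 3.14].

### API

Orientations are given as a unit quaternion [w, x, y, z].
In Python, from plant import state, grab_frame, camera_info, job_done, tip_extent gives the robot as it stands.
- The arm moves only by the tool carry_out, never from a script. Its argument "rows" is a list that holds one entry, the list of rows, each a list of 7 numbers: the turn, a rotation vector about the world's x, y, z as a fraction of full scale, then the shift along the world's x, y, z as a fraction of full scale, then the finger opening in mm, from 0 to 85.4. A call has 1 to 5 rows; each row shifts and turns the commanded pose from where the row before left it; what a row does not reach is not made up. Full scale, the value 1, is 40 mm for a shift and 4 degrees for a turn. A row lasts 1/10 s, in which the tool goes at most 50 mm and 8.59 degrees, less where a joint would pass 70% of its speed; a pose out of reach is approached as far as the arm can. A call with a number of a shift or a turn outside -1 to 1 is refused whole. A call with a gripper value outside its range is refused whole. The fingers move at their own pace and stop on an object; the grip force is fixed at half the most. Time passes only in rows, so rows that do not move let the fingers close. It gives the time, the measured TCP pose, the force and the opening at its end, in the units of the state.
- state(): the state, without advancing time (a new reading comes with each control period).
- grab_frame(name): name is "scene" or "top" or "wrist"; returns the picture (420x560x3 uint8, blue, green, red); there is no depth.
- camera_info(name): a dict with "intrinsics" (3x3 intrinsics, pixels), "xyz" and "rotation" of the camera in the world; the wrist camera has in their place "tool_from_camera" (4x4, takes a point from camera to tool coordinates, whose origin is the TCP and whose axes are the tool frame's). Camera axes: x right, y down, z forward; pixel columns grow to the right and rows downward; lengths in m; the calibration is good to about 2 mm. A picture is of the moment at which its call begins: read the wrist's pose just before it. camera_info takes no time and is no camera call.
- job_done(): hands the job in, once; it reports no verdict.
The state is a dict: "time": time; "joint_pos": joint angles; "joint_vel": joint speeds; "joint_efforts": joint torques, N m; "tool_pos": TCP position; "tool_rot": TCP orientation; "contact_force": force on the tool from outside, world axes, zero at the start; "ft_torque": the same for the moment, N m; "gripper_width": opening from 0.0 (shut) to 1.0 (fully open).
Only numpy, scipy, OpenCV 4.12 (cv2) and the standard library are available. Lean on these libraries where they do the work, as an engineer would, in place of code of your own. Each camera call takes 0.05 s, during which the arm holds its last target.

### The job

Draw every scanned slide carrier straight out from under the scan head and lay it slide side up in a bay of its own on the sloping drying rack, flat on the bed with its lower end against the lip, and slide every waiting carrier from the rubber mat into a lane of its own, nose first under the scan head until it is fully home against the end stop. Only when all of them are in place, push the clamp lever all the way over towards the back of the scanner. Do not bump the scan head, and leave the glassware and jar alone.

Things in the scene. Friction and masses are not known exactly. Their poses are not given: they have to be found in the camera images.
- scanner: slide scanner, fixed: white plinth 240 (x) x 210 (y); its top, 60 above the bench, is the floor of three lanes along x. Origin: centre of underside, on the bench; x points from the open loading end (robot side) to the closed end. Lanes lie at y=-60, 0, +60, 54 wide between guide rails 7 high that start at x=-110 (rounded) and end at the stop, face at x=+100.
- lane0_home (a point): point on the floor of the lane at scanner y=-60, 60 above the bench, where the origin of a carrier fully home (nose against the end stop, x along scanner x) lies; scanner x=+15. Its tab is then in front of the head.
- lane1_home (a point): point on the floor of the lane at scanner y=0, 60 above the bench, where the origin of a carrier fully home (nose against the end stop, x along scanner x) lies; scanner x=+15. Its tab is then in front of the head.
- lane2_home (a point): point on the floor of the lane at scanner y=+60, 60 above the bench, where the origin of a carrier fully home (nose against the end stop, x along scanner x) lies; scanner x=+15. Its tab is then in front of the head.
- scan_head: grey scan head, fixed on the scanner like a bridge across all three lanes: 80 (x) x 210 (y) x 50 high, spanning scanner x=+20 to +100; its underside is 20 above the lane floor (80 above the bench), its top 130 above the bench. Origin: centre of its underside. Fragile: it must not be bumped (over 10 N).
- clamp_lever (a joint): angle (rad) of the clamp lever on top of the scan head: 0 = leaning 0.5 rad to the loading end (scanner -x), 1.0 = fully over, leaning 0.5 rad to the closed end (+x). Turns about an axis along scanner y at scanner x=+60, y=+60, 152 above the bench; a few newtons move it and it stays where left. Starts at 0 to 0.1.
- clamp_lever_tip (a point): centre of the 26 mm black ball at the end of the clamp lever's 10 mm thick, 60 mm long arm; about 205 above the bench at either end of its travel, 212 when upright. The lever's block below it is 70 (x) x 50 (y), top 155 above the bench.
- rack: sloping aluminium drying rack, fixed: bed 200 long x 132 wide, rising along rack +x at 0.38 rad (22 degrees), with a lip 12 high across its low (-x) end; two bays side by side at y=-31 and +31, each 54 wide between white ribs 6 high. Origin: on the bench under its centre, z up. Starts empty.
- rack_bay0 (a point): point on the bed of the bay at rack y=-31, 63 above the bench, where a carrier's origin lies when it rests flat on the bed with its lower end against the lip. Either end may be the lower; tab end low is easiest.
- rack_bay1 (a point): the same point for the bay at rack y=+31.
- mat: black rubber mat 220 x 260 x 3, fixed flat on the bench, on which the waiting carriers start. Origin: centre of its underside. Mat and rack change sides from start to start.
- done0: aluminium slide carrier, plate 170 (x) x 48 (y) x 8, two glass slides on top; origin: centre of underside, nose at x=+85, z up. Upright white grip tab 22 (x) x 14 (y) centred at x=-70 near the tail, top 42 above underside: pinch it along y. 80-160 g. All look alike. Scanned: starts home in a lane; goes to the rack. 2 of 3 present.
- done1: aluminium slide carrier, plate 170 (x) x 48 (y) x 8, two glass slides on top; origin: centre of underside, nose at x=+85, z up. Upright white grip tab 22 (x) x 14 (y) centred at x=-70 near the tail, top 42 above underside: pinch it along y. 80-160 g. All look alike. Scanned: starts home in a lane; goes to the rack. 2 of 3 present.
- done2: aluminium slide carrier, plate 170 (x) x 48 (y) x 8, two glass slides on top; origin: centre of underside, nose at x=+85, z up. Upright white grip tab 22 (x) x 14 (y) centred at x=-70 near the tail, top 42 above underside: pinch it along y. 80-160 g. All look alike. Scanned: starts home in a lane; goes to the rack. 2 of 3 present.
- wait0: aluminium slide carrier, plate 170 (x) x 48 (y) x 8, two glass slides on top; origin: centre of underside, nose at x=+85, z up. Upright white grip tab 22 (x) x 14 (y) centred at x=-70 near the tail, top 42 above underside: pinch it along y. 80-160 g. All look alike. Waiting: starts on the mat, tab end towards the robot; goes into a lane. 2 or 3 of 3 present.
- wait1: aluminium slide carrier, plate 170 (x) x 48 (y) x 8, two glass slides on top; origin: centre of underside, nose at x=+85, z up. Upright white grip tab 22 (x) x 14 (y) centred at x=-70 near the tail, top 42 above underside: pinch it along y. 80-160 g. All look alike. Waiting: starts on the mat, tab end towards the robot; goes into a lane. 2 or 3 of 3 present.
- wait2: aluminium slide carrier, plate 170 (x) x 48 (y) x 8, two glass slides on top; origin: centre of underside, nose at x=+85, z up. Upright white grip tab 22 (x) x 14 (y) centred at x=-70 near the tail, top 42 above underside: pinch it along y. 80-160 g. All look alike. Waiting: starts on the mat, tab end towards the robot; goes into a lane. 2 or 3 of 3 present.
- beaker: bystander: glass beaker, 70 across x 90 tall, origin under its centre.
- reagent_bottle: bystander: amber bottle, 60 across x 150 tall, origin under its centre.
- stain_jar: bystander: white jar with black cap, 50 across x 70 tall, origin under its centre.
Things that resemble listed ones, but are neither listed nor needed, are in the scene too. Leave any blue or red look-alike of the done2 alone.

How it is judged:
On the way, in this order (a step that is already met when the one before it is completed fails the run):
1. every scanned carrier lies in the rack and every waiting carrier is home in a lane, the clamp lever not yet pushed over (x of wait0 in the frame of scanner between 0.009 and 0.021 m and z of wait0 in the frame of scanner between 0.055 and 0.0645 m and y of wait0 in the frame of scanner between -0.07 and 0.07 m and angle between each of wait0, wait1, wait2's own z axis and vertical below 0.06 rad and x of wait1 in the frame of scanner between 0.009 and 0.021 m and z of wait1 in the frame of scanner between 0.055 and 0.0645 m and y of wait1 in the frame of scanner between -0.07 and 0.07 m and x of wait2 in the frame of scanner between 0.009 and 0.021 m and z of wait2 in the frame of scanner between 0.055 and 0.0645 m and y of wait2 in the frame of scanner between -0.07 and 0.07 m and (distance between done0 and rack_bay0 below 0.014 m or distance between done0 and rack_bay1 below 0.014 m) and angle between done0's own z axis and vertical between 0.31 and 0.45 rad and (distance between done1 and rack_bay0 below 0.014 m or distance between done1 and rack_bay1 below 0.014 m) and angle between done1's own z axis and vertical between 0.31 and 0.45 rad and (distance between done2 and rack_bay0 below 0.014 m or distance between done2 and rack_bay1 below 0.014 m) and angle between done2's own z axis and vertical between 0.31 and 0.45 rad and value of joint clamp_lever below 0.35 rad), for 0.2 s.
2. the clamp lever is pushed all the way over (value of joint clamp_lever above 0.85 rad), for 0.2 s.
At the end, for the whole second after the job is handed in: every scanned carrier present lies flat (tilted 0.31 to 0.45 rad, right way up) in a rack bay with its origin within 14 mm of the bay point; every waiting carrier present is on the floor of a lane with its nose within 6 mm of the end stop; the clamp lever is beyond 0.85 rad (x of wait0 in the frame of scanner between 0.009 and 0.021 m and z of wait0 in the frame of scanner between 0.055 and 0.0645 m and y of wait0 in the frame of scanner between -0.07 and 0.07 m and angle between each of wait0, wait1, wait2's own z axis and vertical below 0.06 rad and x of wait1 in the frame of scanner between 0.009 and 0.021 m and z of wait1 in the frame of scanner between 0.055 and 0.0645 m and y of wait1 in the frame of scanner between -0.07 and 0.07 m and x of wait2 in the frame of scanner between 0.009 and 0.021 m and z of wait2 in the frame of scanner between 0.055 and 0.0645 m and y of wait2 in the frame of scanner between -0.07 and 0.07 m and (distance between done0 and rack_bay0 below 0.014 m or distance between done0 and rack_bay1 below 0.014 m) and angle between done0's own z axis and vertical between 0.31 and 0.45 rad and (distance between done1 and rack_bay0 below 0.014 m or distance between done1 and rack_bay1 below 0.014 m) and angle between done1's own z axis and vertical between 0.31 and 0.45 rad and (distance between done2 and rack_bay0 below 0.014 m or distance between done2 and rack_bay1 below 0.014 m) and angle between done2's own z axis and vertical between 0.31 and 0.45 rad and value of joint clamp_lever above 0.85 rad); the robot touches nothing.
It fails at once if the scan head is bumped (over 10 N) (contact force between scan_head and the arm above 10 N or contact force between scan_head and the fingers above 10 N or contact force between scan_head and done0 above 10 N or contact force between scan_head and done1 above 10 N or contact force between scan_head and done2 above 10 N or contact force between scan_head and wait0 above 10 N or contact force between scan_head and wait1 above 10 N or contact force between scan_head and wait2 above 10 N).
It fails at once if the glassware or the jar is disturbed (moved over 25 mm) (distance of any of beaker, reagent_bottle, stain_jar from where it was at the start of the episode above 0.025 m).
Of done0, done1, done2 only 2 to 2 are there at a start; the rules pass over those that are not, and their reading is None.
Of wait0, wait1, wait2 only 2 to 3 are there at a start; the rules pass over those that are not, and their reading is None.
At some moment in a run one of wait0, wait1, wait2 may be knocked a few centimetres aside while the robot is not near it.
It also fails if it takes over 210 s, if anything falls off the work surface, if the arm or the gripper's body presses on something with over 40 N, if the wrist force passes 120 N, or if a joint passes its speed limit or range.

## Working session

There is one attempt and no reset: what is moved stays moved. The work goes in short steps, Python scripts to look and compute and a tool call to move; the robot and the scene stay as the last step left them, time stands still between calls to the robot, and variables do not carry over. Pictures are saved under pics/ and viewed, and the job is handed in when it is done.

Besides the shell and the picture viewer there is one more tool, called after "Emit:" by a JSON object that holds its "op" and its "data". carry_out: Moves the arm, as the interface text tells. Shift numbers are shares of 40 mm and turn numbers shares of 4 degrees, none past 1 either way. Its arguments: {"type":"object","properties":{"rows":{"type":"array"}},"required":["rows"]}

```bash
ls; mkdir -p pics; python3 - <<'E'
from plant import *
import cv2
print(state()); print(tip_extent)
for n in ["scene","top","wrist"]:
    print(n,camera_info(n)); cv2.imwrite(f"pics/{n}0.png",grab_frame(n))
E
```

```text
pics
{'time': 0.0, 'joint_pos': array([ 1.01401855e+00,  5.33638083e-02,  1.61428264e+00,  3.94439469e-05,
        1.47600617e+00, -1.18968754e-01]), 'joint_vel': array([ 0.00132128,  0.00064019, -0.00170254,  0.00209791, -0.00317292,
        0.00029099]), 'joint_efforts': array([-2.47220305e-04, -3.93699038e+01, -3.70168269e+01, -1.46591028e-04,
        7.42087956e-03,  8.40321434e-06]), 'tool_pos': array([0.26469673, 0.56566137, 0.30266535]), 'tool_rot': array([-0.59634592,  0.59695122,  0.37882384, -0.38014902]), 'contact_force': array([-0.03783145,  0.92530885, -0.44312085]), 'ft_torque': array([-0.03307489, -0.02209515, -0.01139146]), 'gripper_width': 0.999747124548402}
0.0726
scene {'intrinsics': array([[412.12332557,   0.        , 280.42857665],
       [  0.        , 412.12332557, 206.34420334],
       [  0.        ,   0.        ,   1.        ]]), 'xyz': array([1.2560548 , 0.77012776, 0.91753529]), 'rotation': array([-0.17570715,  0.35312517,  0.82422455, -0.40630468])}
top {'intrinsics': array([[479.27204897,   0.        , 281.11801922],
       [  0.        , 479.27204897, 213.8256371 ],
       [  0.        ,   0.        ,   1.        ]]), 'xyz': array([0.43330945, 0.08767713, 1.40314256]), 'rotation': array([-0.03143957,  0.71033991, -0.70240589,  0.03247672])}
wrist {'intrinsics': array([[345.97401351,   0.        , 272.56113717],
       [  0.        , 345.97401351, 203.21102635],
       [  0.        ,   0.        ,   1.        ]]), 'tool_from_camera': array([[ 9.99999539e-01, -5.34534452e-04,  7.97458390e-04,
        -1.34018620e-04],
       [-9.23299706e-04, -3.07898683e-01,  9.51418703e-01,
        -6.94857418e-02],
       [-2.63029687e-04, -9.51419001e-01, -3.07899035e-01,
         7.83739815e-02],
       [ 0.00000000e+00,  0.00000000e+00,  0.00000000e+00,
         1.00000000e+00]])}
```

View pics/top0.png

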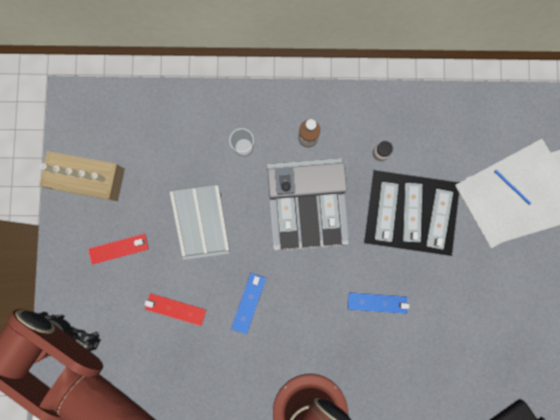

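View pics/scene0.png

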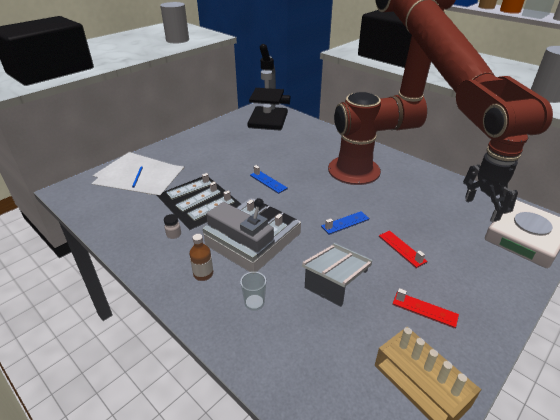

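View pics/wrist0.png

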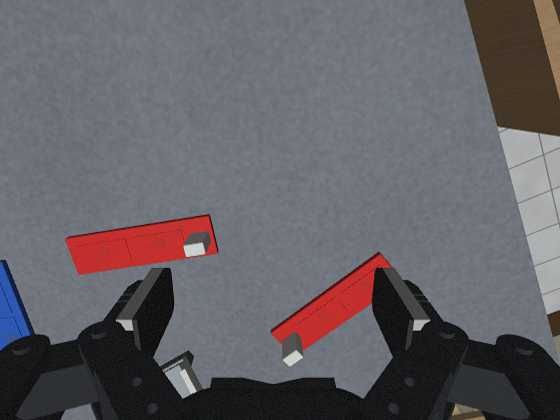

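```bash
cat > h.py <<'E'
import numpy as np, cv2, time
from plant import *
from scipy.spatial.transform import Rotation as R
def rot(q): return R.from_quat([q[1],q[2],q[3],q[0]])
def cam(n):
    i=camera_info(n); K=i["intrinsics"]
    if n=="wrist":
        s=state(); T=np.eye(4); T[:3,:3]=rot(s["tool_rot"]).as_matrix(); T[:3,3]=s["tool_pos"]
        T=T@i["tool_from_camera"]; return K,T[:3,:3],T[:3,3]
    return K,rot(i["rotation"]).as_matrix(),np.array(i["xyz"])
def px(c,uv,z):
    K,Rm,t=c; d=Rm@np.linalg.inv(K)@np.array([uv[0],uv[1],1.]); return t+d*(z-t[2])/d[2]
def proj(c,p):
    K,Rm,t=c; q=K@(Rm.T@(np.array(p)-t)); return q[:2]/q[2]
def tri(obs):
    A=np.zeros((3,3));b=np.zeros(3)
    for c,uv in obs:
        K,Rm,t=c; d=Rm@np.linalg.inv(K)@np.array([uv[0],uv[1],1.]); d/=np.linalg.norm(d)
        P=np.eye(3)-np.outer(d,d);A+=P;b+=P@t
    return np.linalg.solve(A,b)
def snap(n,f):
    c=cam(n); im=grab_frame(n); cv2.imwrite("pics/"+f+".png",im)
    np.savez("pics/"+f+".npz",K=c[0],R=c[1],t=c[2]); return c,im
def load(f):
    d=np.load("pics/"+f+".npz"); return (d["K"],d["R"],d["t"]),cv2.imread("pics/"+f+".png")
def crop(im,x0,y0,w,h,s,f):
    cv2.imwrite("pics/"+f+".png",cv2.resize(im[y0:y0+h,x0:x0+w],None,fx=s,fy=s,interpolation=cv2.INTER_CUBIC))
E
python3 - <<'E'
from h import *
s=state(); print(rot(s["tool_rot"]).as_matrix().round(3))
c=cam("top"); im=cv2.imread("pics/top0.png")
crop(im,160,150,200,130,4,"topc1"); crop(im,340,150,130,110,5,"topc2")
print(px(c,(313,410),0),px(c,(308,205),.06))
E
```

```text
[[ 0.424 -0.001 -0.906]
 [ 0.906 -0.001  0.424]
 [-0.002 -1.     0.   ]]
[ 0.00319481 -0.01026957  0.        ] [0.58093829 0.01088819 0.06      ]
```

View pics/topc1.png

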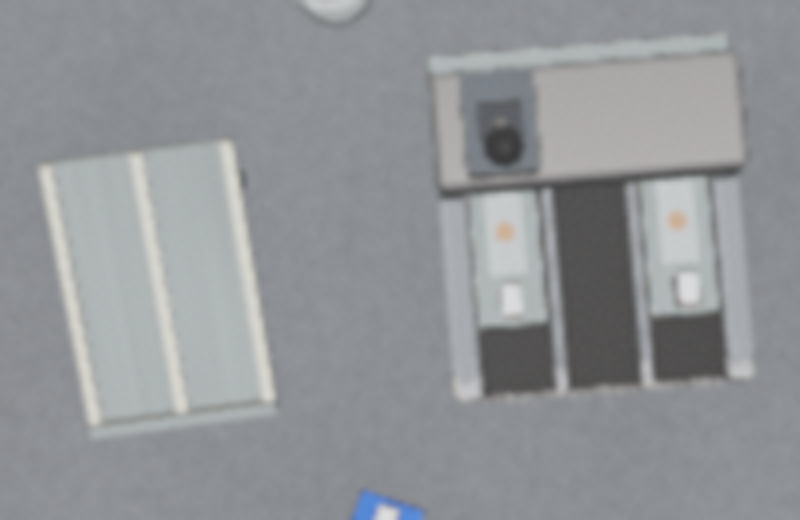

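View pics/topc2.png

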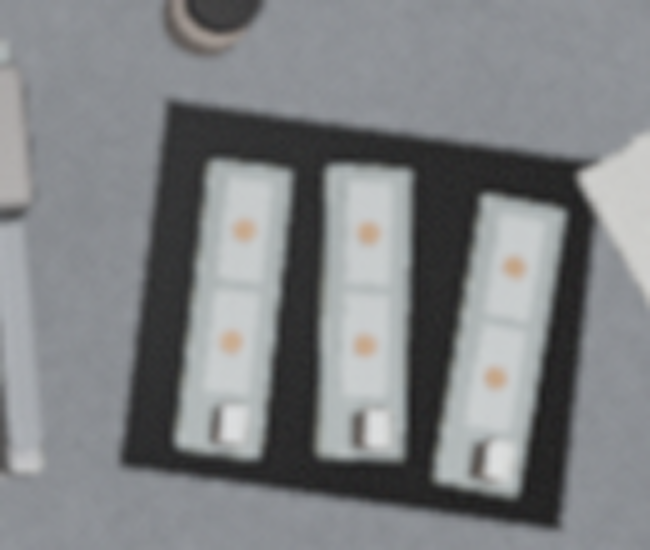

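```bash
python3 - <<'E'
from h import *
c=cam("top")
def t(u,v,z,k=4,x0=160,y0=150): return px(c,(x0+(u-.0)/k,y0+v/k),z).round(4)
print("scan front L,R",t(457,400,.06),t(753,376,.06))
print("head front top L,R",t(442,190,.13),t(742,166,.13),"back",t(432,72,.13),t(736,54,.13))
print("tabs",t(511,298,.102),t(687,287,.102))
print("rack low L,R lip",t(92,437,.03),t(276,409,.03),"high L,R",t(42,166,.11),t(232,142,.11))
for (a,b),n in zip([((250,173),(219,452)),((368,172),(360,455)),((520,205),(478,485))],"abc"):
    pass
for u,v in [(232,424),(373,428),(495,460)]: print("wtab",t(u,v,.045,5,340,150))
for a,b in [((250,168),(219,455)),((369,170),(361,458)),((524,203),(476,490))]:
    p,q=t(*a,.011,5,340,150),t(*b,.011,5,340,150); print(p,q,np.linalg.norm(p-q),np.degrees(np.arctan2(*(p-q)[[1,0]])))
E
```

```text
scan front L,R [0.4534 0.1044 0.06  ] [ 0.4724 -0.1024  0.06  ]
head front top L,R [0.5923 0.1153 0.13  ] [ 0.6108 -0.0854  0.13  ] back [0.6721 0.1231 0.13  ] [ 0.6868 -0.0814  0.13  ]
tabs [0.5223 0.0681 0.102 ] [ 0.5312 -0.0517  0.102 ]
rack low L,R lip [0.4246 0.3646 0.03  ] [0.446  0.2339 0.03  ] high L,R [0.6081 0.3879 0.11  ] [0.6261 0.2592 0.11  ]
wtab [ 0.5001 -0.2128  0.045 ]
wtab [ 0.4988 -0.2928  0.045 ]
wtab [ 0.4814 -0.3616  0.045 ]
[ 0.6522 -0.2322  0.011 ] [ 0.4837 -0.2126  0.011 ] 0.16963611054253747 -6.6348552883657135
[ 0.6518 -0.3021  0.011 ] [ 0.4829 -0.2951  0.011 ] 0.16904499401047055 -2.37324487245221
[ 0.6333 -0.3927  0.011 ] [ 0.4651 -0.3615  0.011 ] 0.17106922575378655 -10.508553286215726
```

Emit:
{"op": "carry_out", "data": {"rows": [[[0,0,0.55,0.45,-0.9,0.2,85],[0,0,0.55,0.45,-1,0.2,85],[0,0,0.55,0.45,-1,0.2,85],[0,0,0.55,0.45,-1,0.2,85],[0,0,0.55,0.45,-1,0.2,85]]]}}

```text
time: 0.65
tool_pos: [0.3552, 0.3684, 0.3438]
tool_rot: [-0.557, 0.557, 0.435, -0.436]
contact_force: [0.6, -0.1, -0.3]
gripper_width: 0.993
```

Emit:
{"op": "carry_out", "data": {"rows": [[[0,0,0.55,0.45,-1,0.1,85],[0,0,0.55,0.45,-1,0,85],[0,0,0.55,0.45,-1,0,85],[0,0,0.55,0.45,-1,0,85],[0,0,0.55,0.45,-1,0,85]]]}}

```text
time: 1.15
tool_pos: [0.4451, 0.1683, 0.3477]
tool_rot: [-0.513, 0.513, 0.487, -0.487]
contact_force: [0.6, 0.6, -0.2]
gripper_width: 0.992
```

Emit:
{"op": "carry_out", "data": {"rows": [[[0,0,0.55,0.45,-1,0,50],[0,0,0.55,0.45,-1,0,50],[0,0,0.55,0.45,-1,0,50],[0,0,0.45,0.45,-0.9,0,50],[0,0,0,0,0,0,50]]]}}

```text
time: 1.65
tool_pos: [0.518, 0.0104, 0.3472]
tool_rot: [0.478, -0.478, -0.521, 0.522]
contact_force: [-0.4, 0.0, 0.9]
gripper_width: 0.586
```

```bash
python3 - <<'E'
from h import *
s=state(); print(s["time"],s["tool_pos"],rot(s["tool_rot"]).as_matrix().round(3),s["joint_pos"].round(2))
snap("wrist","w1")
E
```

```text
1.65 [0.51795588 0.01042362 0.347232  ] [[-0.088 -0.001 -0.996]
 [ 0.996 -0.001 -0.088]
 [-0.001 -1.     0.001]] [-0.12 -0.23  1.8  -0.    1.57 -1.78]
```

View pics/w1.png

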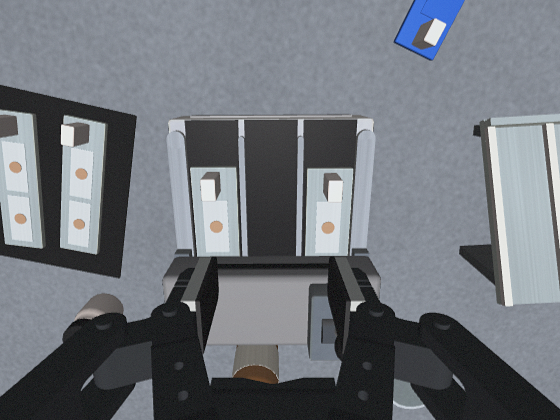

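```bash
python3 - <<'E'
from h import *
c,im=load("w1")
crop(im,160,110,220,160,3.6,"w1c")
E
```

```text
(no output)
```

View pics/w1c.png

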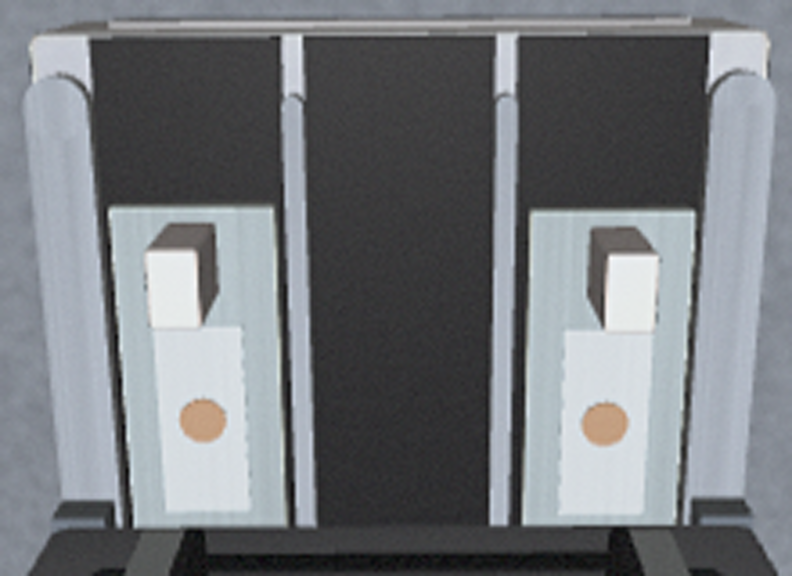

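```bash
python3 - <<'E'
from h import *
c,im=load("w1"); ct=cam("top")
f=lambda u,v:(160+u/3.6,110+v/3.6)
for a,b in [((173,288),(331.75,221.75)),((632,291),(287.75,224.5))]:
    print("tri",tri([(c,f(*a)),(ct,b)]).round(4),px(c,f(*a),.102).round(4),px(ct,b,.102).round(4))
for n,uv in dict(fl=(92,40),fr=(708,40),m1=(303,38),m2=(496,38),mb1=(316,525),mb2=(490,525)).items(): print(n,px(c,f(*uv),.06).round(4))
for n,uv in dict(tl=(109,207),tr=(273,207),tl2=(531,211),tr2=(695,211)).items(): print(n,px(c,f(*uv),.068).round(4))
E
```

```text
tri [ 0.5309 -0.0497  0.1093] [ 0.5334 -0.0498  0.102 ] [ 0.5312 -0.0517  0.102 ]
tri [0.5216 0.0683 0.1106] [0.5237 0.0703 0.102 ] [0.5223 0.0681 0.102 ]
fl [ 0.4758 -0.0816  0.06  ]
fr [0.4608 0.09   0.06  ]
m1 [ 0.4701 -0.0229  0.06  ]
m2 [0.4654 0.0309 0.06  ]
mb1 [ 0.6199 -0.0094  0.06  ]
mb2 [0.6151 0.0455 0.06  ]
tl [ 0.5211 -0.0744  0.068 ]
tr [ 0.5171 -0.0279  0.068 ]
tl2 [0.5118 0.0455 0.068 ]
tr2 [0.5077 0.092  0.068 ]
```

Emit:
{"op": "carry_out", "data": {"rows": [[[0,0,0.06,0.14,0.75,-0.4,45],[0,0,0,0,0.75,-0.8,45],[0,0,0,0,0,-1,45],[0,0,0,0,0,-1,45],[0,0,0,0,0,-0.6,45]]]}}

```text
time: 2.2
tool_pos: [0.5201, 0.0757, 0.1921]
tool_rot: [0.476, -0.473, -0.523, 0.525]
contact_force: [0.1, 0.1, 0.0]
gripper_width: 0.525
```

```bash
python3 - <<'E'
from h import *
s=state(); print(s["time"],s["tool_pos"],rot(s["tool_rot"]).as_matrix().round(3),s["gripper_width"])
snap("wrist","w2")
E
```

```text
2.2 [0.52013596 0.07572424 0.19211079] [[-0.099 -0.005 -0.995]
 [ 0.995  0.    -0.099]
 [ 0.001 -1.     0.005]] 0.5253684647884223
```

View pics/w2.png

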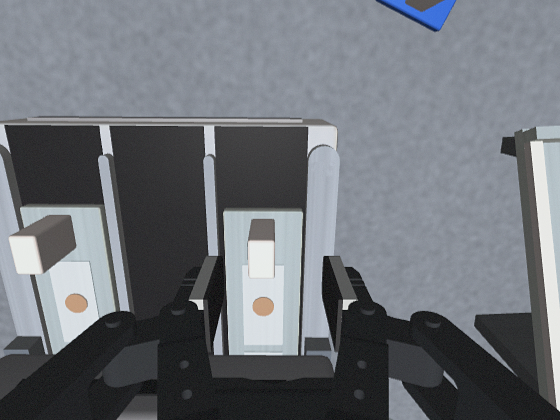

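```bash
python3 - <<'E'
from h import *
c,im=load("w2"); s=state()
for uv in [(248,240),(274,240),(248,277),(273,277)]: print(px(c,uv,.102).round(4))
print(s["tool_pos"])
E
```

```text
[0.5136 0.0624 0.102 ]
[0.5123 0.0754 0.102 ]
[0.5345 0.0641 0.102 ]
[0.5332 0.077  0.102 ]
[0.51834856 0.07552146 0.18847476]
```

Emit:
{"op": "carry_out", "data": {"rows": [[[0,0,0,0,0,-0.01,45]]]}}

```text
time: 2.35
tool_pos: [0.5209, 0.0751, 0.1936]
tool_rot: [0.476, -0.474, -0.523, 0.525]
contact_force: [1.1, -0.3, 0.7]
gripper_width: 0.53
```

Emit:
{"op": "carry_out", "data": {"rows": [[[0,0,0,0.05,-0.12,-0.5,45],[0,0,0,0,0,-0.5,45],[0,0,0,0,0,-0.16,45],[0,0,0,0,0,0,45],[0,0,0,0,0,0,45]]]}}

```text
time: 2.85
tool_pos: [0.5255, 0.0695, 0.151]
tool_rot: [-0.474, 0.476, 0.524, -0.523]
contact_force: [0.2, -0.1, -0.3]
gripper_width: 0.526
```

```bash
python3 - <<'E'
from h import *
s=state(); print(s["time"],s["tool_pos"],s["contact_force"])
snap("wrist","w3")
E
```

```text
2.85 [0.52550067 0.06945109 0.1509932 ] [ 0.16971259 -0.10712806 -0.25134002]
```

View pics/w3.png

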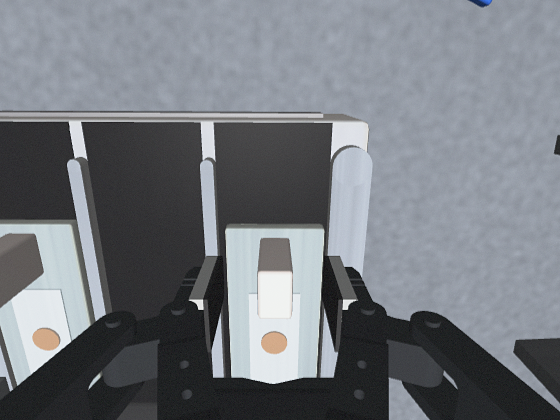

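Emit:
{"op": "carry_out", "data": {"rows": [[[0,0,0,0,0,-0.11,45],[0,0,0,0,0,0,0],[0,0,0,0,0,0,0],[0,0,0,0,0,0,0],[0,0,0,0,0,0,0]]]}}

```text
time: 3.4
tool_pos: [0.5246, 0.0693, 0.145]
tool_rot: [-0.475, 0.475, 0.524, -0.524]
contact_force: [-2.0, 0.9, 2.1]
gripper_width: 0.148
```

Emit:
{"op": "carry_out", "data": {"rows": [[[0,0,0,0,0,0,0],[0,0,0,0,0,0,0]]]}}

```text
time: 3.6
tool_pos: [0.5246, 0.0693, 0.145]
tool_rot: [-0.475, 0.475, 0.524, -0.524]
contact_force: [-0.7, 1.3, 3.1]
gripper_width: 0.154
```

```bash
python3 - <<'E'
from h import *
s=state(); print(s["time"],s["tool_pos"],s["contact_force"],s["gripper_width"])
snap("wrist","w4")
E
```

```text
3.6 [0.52461532 0.06928826 0.14498713] [-0.70028351  1.2936998   3.08797927] 0.15417487554013917
```

View pics/w4.png

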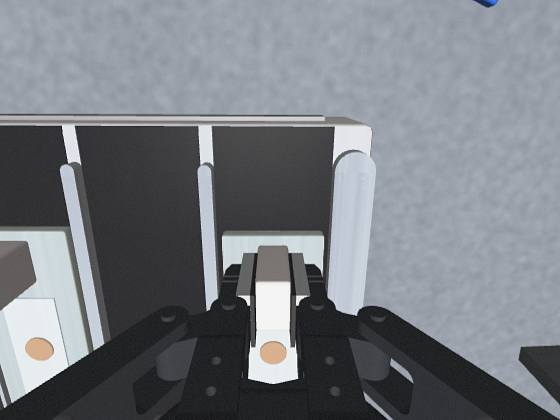

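Emit:
{"op": "carry_out", "data": {"rows": [[[0,0,0,0,0,0.06,0],[0,0,0,-0.3,-0.028,0,0],[0,0,0,-0.6,-0.056,0,0],[0,0,0,-0.6,-0.056,0,0],[0,0,0,-0.6,-0.056,0,0]]]}}

```text
time: 4.15
tool_pos: [0.4386, 0.0612, 0.1461]
tool_rot: [0.476, -0.475, -0.523, 0.524]
contact_force: [0.2, -0.2, -1.0]
gripper_width: 0.15
```

Emit:
{"op": "carry_out", "data": {"rows": [[[0,0,0,-0.6,-0.056,0,0],[0,0,0,-0.4,-0.037,0,0],[0,0,0,0,0,0,0]]]}}

```text
time: 4.45
tool_pos: [0.3981, 0.0576, 0.1458]
tool_rot: [0.476, -0.475, -0.523, 0.524]
contact_force: [1.6, 0.4, -0.6]
gripper_width: 0.151
```

```bash
python3 - <<'E'
from h import *
s=state(); print(s["time"],s["tool_pos"],s["contact_force"],s["gripper_width"],s["joint_pos"].round(2))
snap("wrist","w5"); snap("scene","s5")
E
```

```text
4.45 [0.39810017 0.0576362  0.1458049 ] [ 1.64380962  0.37707775 -0.63602545] 0.15142251456811964 [-0.04 -0.37  2.26 -0.    1.25 -1.71]
```

View pics/w5.png

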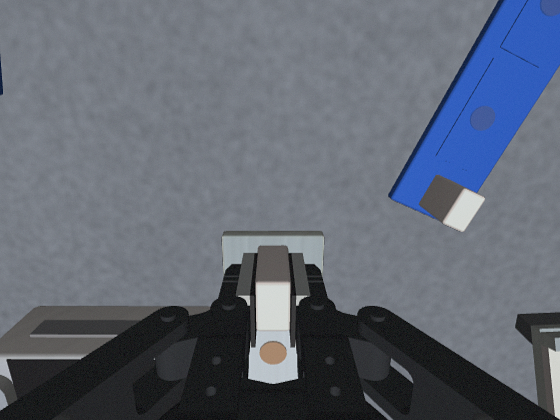

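View pics/s5.png

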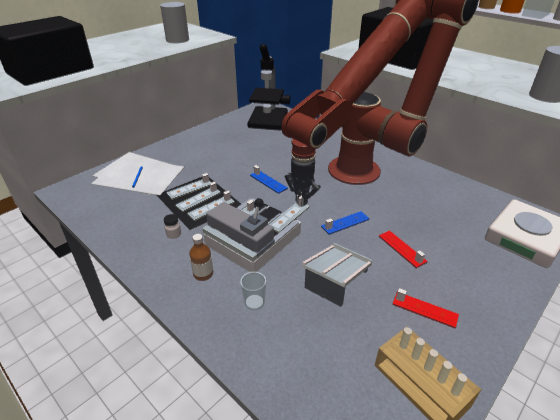

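Emit:
{"op": "carry_out", "data": {"rows": [[[0,0,0,0,0.2,1,0],[0,0,0,0,0.5,1,0],[0,0,0.2,0.3,0.8,0.9,0],[0,0,0.2,0.4,0.8,0.8,0],[0,0,0.2,0.7,0.8,0.6,0]]]}}

```text
time: 5.05
tool_pos: [0.4577, 0.1834, 0.3221]
tool_rot: [-0.463, 0.465, 0.535, -0.533]
contact_force: [0.4, -0.7, -1.7]
gripper_width: 0.153
```

Emit:
{"op": "carry_out", "data": {"rows": [[[0,0,0.2,0.7,1,0.4,0],[0,0,0,0.7,1,0.4,0],[0,0,0,0.7,1,0,0],[0,0,0,0,0,0,0],[0,0,0,0,0,0,0]]]}}

```text
time: 5.55
tool_pos: [0.5398, 0.3005, 0.3483]
tool_rot: [0.46, -0.46, -0.536, 0.538]
contact_force: [-0.2, -0.2, -1.4]
gripper_width: 0.156
```

```bash
python3 - <<'E'
from h import *
s=state(); print(s["time"],s["tool_pos"],s["contact_force"],s["gripper_width"],s["joint_pos"].round(2))
snap("wrist","w6"); snap("top","t6")
E
```

```text
5.55 [0.53980304 0.30047196 0.34831711] [-0.20389865 -0.1579472  -1.41570222] 0.1557995924296234 [ 0.39  0.01  1.58 -0.    1.55 -1.34]
```

View pics/w6.png

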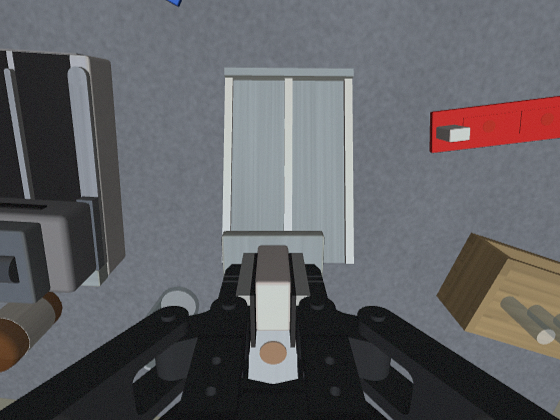

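```bash
python3 - <<'E'
from h import *
c,im=load("w6")
crop(im,205,55,170,190,4,"w6c")
E
```

```text
(no output)
```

View pics/w6c.png

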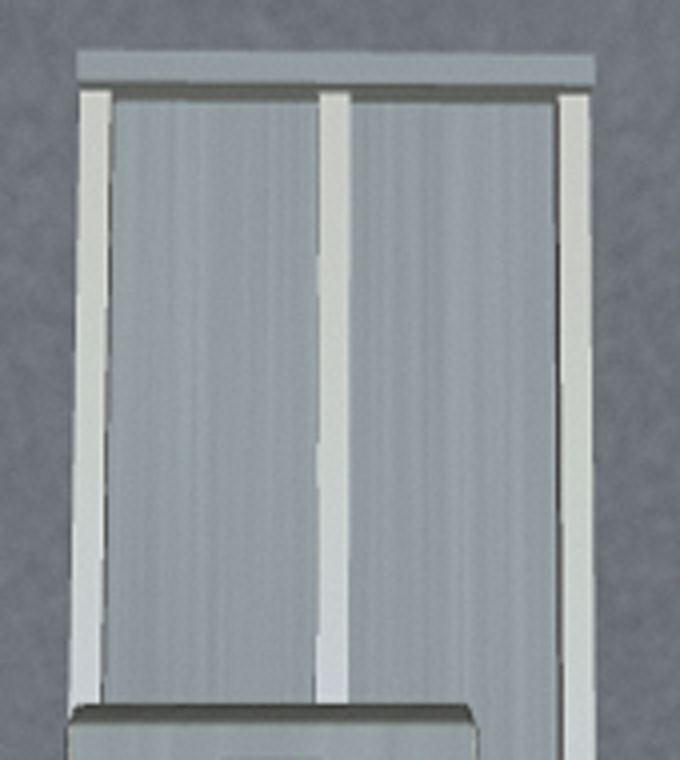

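```bash
python3 - <<'E'
from h import *
c,im=load("w6"); ct=cam("top")
f=lambda u,v:(205+u/4,55+v/4)
g=lambda u,v:(160+u/4,150+v/4)
for a,b in [((77,50),(92,437)),((596,53),(276,409))]: print("lip",len(a),tri([(ct,g(*b)),(c,f(*a))]) if 0 else "", )
print("left/right outer lip: wrist left is -y => top right")
print(tri([(c,f(77,50)),(ct,g(276,409))]).round(4),tri([(c,f(596,53)),(ct,g(92,437))]).round(4))
for n,uv in dict(lipoutL=(77,50),lipoutR=(596,53)).items(): print(n,px(c,f(*uv),.0426).round(4))
for n,uv in dict(lipinL=(77,82),lipinR=(596,86)).items(): print(n,px(c,f(*uv),.0426).round(4))
th=.38; 
for n,uv in dict(b0=(214.5,99),mid=(334,100.5),b1=(453.5,102)).items(): print(n,px(c,f(*uv),.0315).round(4))
P0=px(c,f(334.5,93),.0371); print("rib low",P0.round(4))
for yaw in (8.,9.):
    d=np.array([np.cos(np.radians(yaw)),np.sin(np.radians(yaw)),0])
    n=np.array([-d[0]*np.sin(th),-d[1]*np.sin(th),np.cos(th)])
    K,Rm,t=c; q=np.array([*f(332.5,690),1]); r=Rm@np.linalg.inv(K)@q
    Q=t+r*(n@(P0-t))/(n@r); print(Q.round(4),np.degrees(np.arctan2(*(Q-P0)[[1,0]])))
e=px(c,f(596,53),.0426)-px(c,f(77,50),.0426); print(np.degrees(np.arctan2(-e[0],e[1])),np.linalg.norm(e))
s=state();m=rot(s["tool_rot"]).as_matrix();print(m.round(4))
# carrier pose in hand
for uv in [(223,232),(324,232)]:print(px(c,uv,.348-.0726-.005).round(4))
E
```

```text
lip 2 
lip 2 
left/right outer lip: wrist left is -y => top right
[0.4459 0.2341 0.0286] [0.4247 0.3689 0.0191]
lipoutL [0.4464 0.2361 0.0426]
lipoutR [0.427  0.366  0.0426]
lipinL [0.454  0.2369 0.0426]
lipinR [0.4347 0.3678 0.0426]
b0 [0.4524 0.2716 0.0315]
mid [0.4479 0.3028 0.0315]
b1 [0.4435 0.3339 0.0315]
rib low [0.4463 0.3024 0.0371]
[0.588  0.3233 0.0943] 8.409599466536813
[0.588  0.3233 0.0943] 8.409627269295743
8.501535282232322 0.13139493127600987
[[-1.519e-01 -7.000e-04 -9.884e-01]
 [ 9.884e-01 -5.000e-04 -1.519e-01]
 [-4.000e-04 -1.000e+00  8.000e-04]]
[0.5265 0.2749 0.2704]
[0.5194 0.3208 0.2704]
```

Emit:
{"op": "carry_out", "data": {"rows": [[[0.133,-0.897,-0.07,-0.45,0.13,-0.7,0],[0.133,-0.897,0,-0.45,0.13,-0.7,0],[0.133,-0.897,0,-0.45,0.13,-0.7,0],[0.133,-0.897,0,-0.45,0.13,-0.7,0],[0.133,-0.897,0,-0.45,0.13,-0.7,0]]]}}

```text
time: 6.15
tool_pos: [0.4481, 0.3245, 0.2102]
tool_rot: [-0.383, 0.53, 0.614, -0.443]
contact_force: [0.1, 0.8, -1.2]
gripper_width: 0.151
```

Emit:
{"op": "carry_out", "data": {"rows": [[[0.133,-0.897,0,-0.45,0.13,-0.7,0],[0,0,0,0,0,0,0],[0,0,0,0,0,0,0]]]}}

```text
time: 6.45
tool_pos: [0.4308, 0.3301, 0.1827]
tool_rot: [-0.366, 0.541, 0.627, -0.425]
contact_force: [0.9, -0.5, -0.7]
gripper_width: 0.155
```

```bash
python3 - <<'E'
from h import *
s=state(); print(s["time"],s["tool_pos"],s["contact_force"],s["gripper_width"],s["joint_pos"].round(2));print(rot(s["tool_rot"]).as_matrix().round(4))
snap("wrist","w7"); snap("scene","s7")
E
```

```text
6.45 [0.43077083 0.33007348 0.1827261 ] [ 0.90082748 -0.52875874 -0.72625133] 0.15467865084698706 [ 0.58 -0.18  2.07 -0.2   0.91 -1.05]
[[-1.473e-01  3.669e-01 -9.185e-01]
 [ 9.891e-01  5.420e-02 -1.370e-01]
 [-5.000e-04 -9.287e-01 -3.709e-01]]
```

View pics/w7.png

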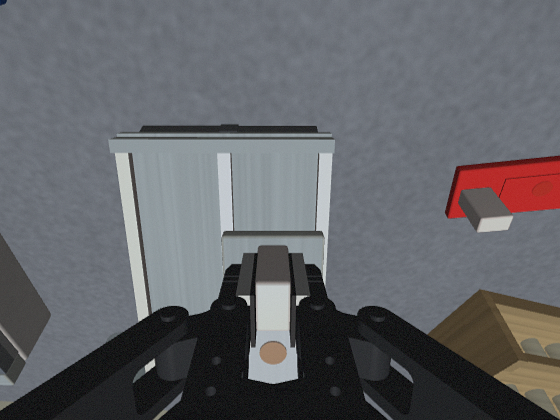

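View pics/s7.png

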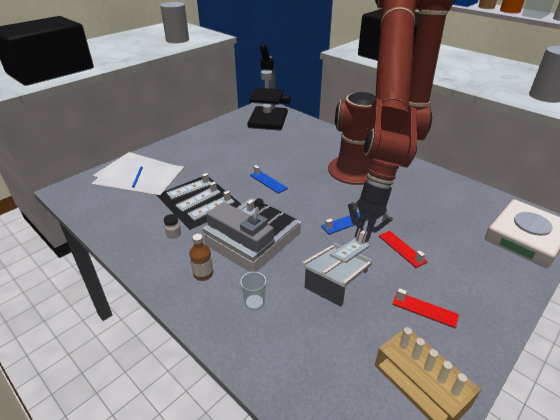

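```bash
python3 - <<'E'
from h import *
c,im=load("w7")
crop(im,100,115,250,140,3.2,"w7c")
E
```

```text
(no output)
```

View pics/w7c.png

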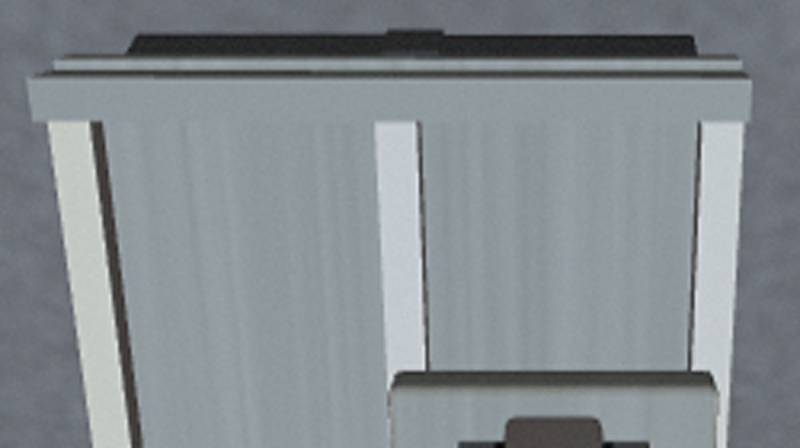

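```bash
python3 - <<'E'
from h import *
c,im=load("w7")
f=lambda u,v:(100+u/3.2,115+v/3.2)
print("lip in top",px(c,f(559,122),.0426).round(4),"expected foot-",np.array([.4435-.0045*.989,.3339-.0045*.147]))
print("lip out top",px(c,f(559,76),.0426).round(4))
print([px(c,f(u,122),.0371).round(4) for u in (418,700)])
E
```

```text
lip in top [0.4391 0.3322 0.0426] expected foot- [0.4390495 0.3332385]
lip out top [0.4297 0.3307 0.0426]
[array([0.4463, 0.3063, 0.0371]), array([0.4385, 0.3591, 0.0371])]
```

Emit:
{"op": "carry_out", "data": {"rows": [[[0,0,0,0,0.03,-0.5,0],[0,0,0,0,0,-0.5,0],[0,0,0,0,0,-0.4,0],[0,0,0,0,0,-0.15,0],[0,0,0,0,0,0,0]]]}}

```text
time: 7.05
tool_pos: [0.4324, 0.332, 0.1212]
tool_rot: [-0.366, 0.541, 0.627, -0.424]
contact_force: [0.0, -0.3, -1.7]
gripper_width: 0.153
```

```bash
python3 - <<'E'
from h import *
s=state(); print(s["time"],s["tool_pos"],s["contact_force"],s["gripper_width"])
c,im=snap("wrist","w8");crop(im,160,120,230,170,3.4,"w8c"); c,im=snap("scene","s8"); crop(im,280,200,130,120,5,"s8c")
E
```

```text
7.05 [0.43237418 0.33195645 0.12115756] [ 0.00657913 -0.26012996 -1.67855956] 0.15260331432556093
```

View pics/w8c.png

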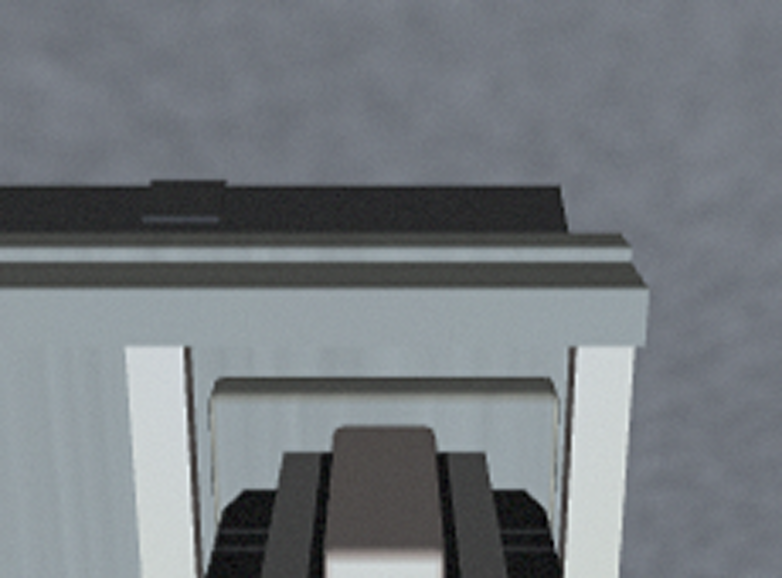

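View pics/s8c.png

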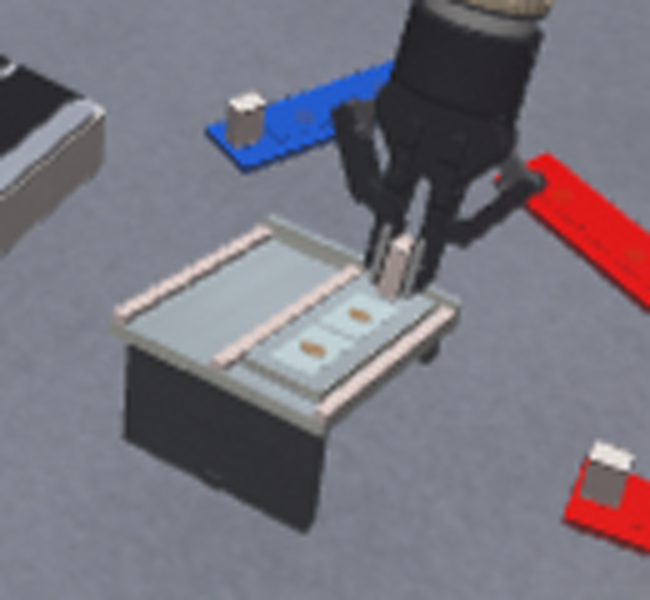

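Emit:
{"op": "carry_out", "data": {"rows": [[[0,0,0,-0.03,0,-0.05,0],[0,0,0,-0.03,0,-0.03,0],[0,0,0,0,0,0,0]]]}}

```text
time: 7.45
tool_pos: [0.4287, 0.3321, 0.1175]
tool_rot: [-0.366, 0.541, 0.627, -0.425]
contact_force: [-0.1, 0.4, -1.3]
gripper_width: 0.153
```

```bash
python3 - <<'E'
from h import *
s=state(); print(s["time"],s["tool_pos"],s["contact_force"],s["ft_torque"],s["gripper_width"])
E
```

```text
7.45 [0.42866306 0.33206453 0.11745259] [-0.13349614  0.41017259 -1.32178972] [-0.07872038  0.32866701 -0.04621787] 0.15282157703694582
```

Emit:
{"op": "carry_out", "data": {"rows": [[[0,0,0,-0.01,0,-0.03,0],[0,0,0,0,0,0,0]]]}}

```text
time: 7.65
tool_pos: [0.4286, 0.3321, 0.1174]
tool_rot: [-0.366, 0.541, 0.627, -0.425]
contact_force: [-4.6, -4.6, 8.4]
gripper_width: 0.155
```

Emit:
{"op": "carry_out", "data": {"rows": [[[0,0,0,-0.01,0,-0.02,0],[0,0,0,0,0,0,0]]]}}

```text
time: 7.85
tool_pos: [0.4286, 0.3321, 0.1174]
tool_rot: [-0.365, 0.541, 0.627, -0.425]
contact_force: [-8.3, -6.1, 12.3]
gripper_width: 0.156
```

Emit:
{"op": "carry_out", "data": {"rows": [[[0,0,0,-0.02,0,-0.02,0],[0,0,0,0,0,0,0]]]}}

```text
time: 8.05
tool_pos: [0.4285, 0.3322, 0.1173]
tool_rot: [-0.365, 0.541, 0.628, -0.424]
contact_force: [-5.8, -7.3, 13.4]
gripper_width: 0.156
```

Emit:
{"op": "carry_out", "data": {"rows": [[[0,0,0,0,0,0.03,40],[0,0,0,0,0,0,40],[0,0,0,0,0,0,40],[0,0,0,-0.18,-0.027,0.46,40],[0,0,0,-0.18,-0.027,0.46,40]]]}}

```text
time: 8.55
tool_pos: [0.4119, 0.3294, 0.1515]
tool_rot: [-0.366, 0.54, 0.626, -0.426]
contact_force: [0.4, -0.3, 0.2]
gripper_width: 0.469
```

Emit:
{"op": "carry_out", "data": {"rows": [[[0,0,0,-0.18,-0.027,0.46,40],[0,0,0,0,0,0,40]]]}}

```text
time: 8.75
tool_pos: [0.4062, 0.3296, 0.1734]
tool_rot: [-0.365, 0.541, 0.629, -0.423]
contact_force: [1.0, 0.9, 0.3]
gripper_width: 0.471
```

```bash
python3 - <<'E'
from h import *
s=state(); print(s["time"],s["tool_pos"],s["contact_force"],s["ft_torque"],s["gripper_width"])
c,im=snap("wrist","w9"); c,im=snap("scene","s9"); crop(im,280,200,130,120,5,"s9c")
E
```

```text
8.75 [0.40623147 0.32964796 0.17337322] [0.98692336 0.9188017  0.2568865 ] [-0.07796952  0.13247132 -0.01499559] 0.4707541151646197
```

View pics/w9.png

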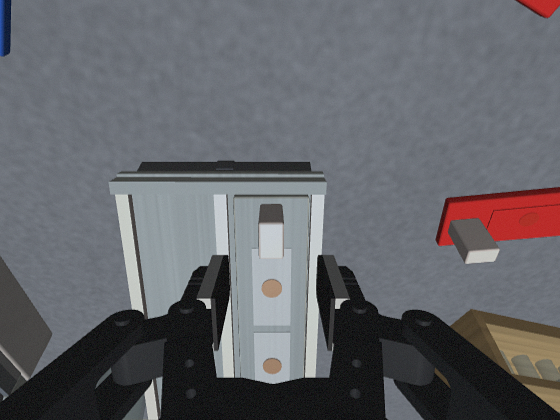

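View pics/s9c.png

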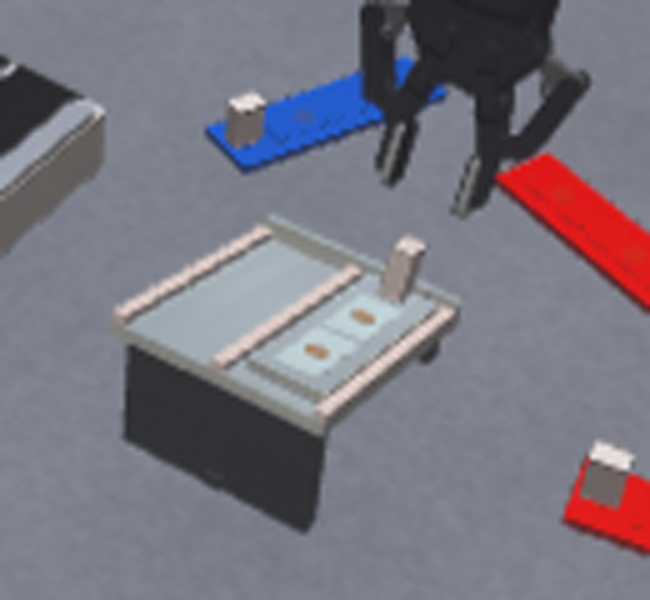

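Emit:
{"op": "carry_out", "data": {"rows": [[[-0.133,0.897,0,0,0,0.9,40],[-0.133,0.897,0,0,-0.3,0.9,40],[-0.133,0.897,0,0,-0.7,0.8,40],[-0.133,0.897,0,0,-0.8,0.6,40],[-0.133,0.897,0,0.4,-0.9,0.4,40]]]}}

```text
time: 9.35
tool_pos: [0.4212, 0.2202, 0.3157]
tool_rot: [-0.447, 0.475, 0.553, -0.519]
contact_force: [1.3, 0.2, 0.5]
gripper_width: 0.466
```

Emit:
{"op": "carry_out", "data": {"rows": [[[-0.133,0.897,0,0.4,-1,0.2,40],[0,0,-0.13,0.4,-1,0,40],[0,0,-0.13,0.4,-1,0,40],[0,0,-0.13,0.4,-1,0,40],[0,0,-0.13,0.4,-1,0,40]]]}}

```text
time: 9.85
tool_pos: [0.5019, 0.0187, 0.3207]
tool_rot: [0.472, -0.471, -0.526, 0.527]
contact_force: [0.8, 0.3, -0.1]
gripper_width: 0.467
```

Emit:
{"op": "carry_out", "data": {"rows": [[[0,0,-0.13,0.4,-0.95,-0.3,40],[0,0,-0.13,0.4,-0.9,-0.3,40],[0,0,0,0,0,-0.3,40],[0,0,0,0,0,0,40],[0,0,0,0,0,0,40]]]}}

```text
time: 10.35
tool_pos: [0.533, -0.0526, 0.2853]
tool_rot: [0.477, -0.475, -0.523, 0.523]
contact_force: [0.9, 0.4, 0.3]
gripper_width: 0.475
```

```bash
python3 - <<'E'
from h import *
s=state(); print(s["time"],s["tool_pos"],s["contact_force"],s["ft_torque"],s["gripper_width"]);print(rot(s["tool_rot"]).as_matrix().round(4))
c,im=snap("wrist","w10");crop(im,190,100,160,200,3,"w10c")
E
```

```text
10.35 [ 0.53299118 -0.05263035  0.28529617] [0.85719999 0.35046215 0.25422229] [-0.0972666  -0.02594488  0.02549565] 0.47491191243572145
[[-9.390e-02 -2.400e-03 -9.956e-01]
 [ 9.956e-01  7.000e-04 -9.390e-02]
 [ 1.000e-03 -1.000e+00  2.400e-03]]
```

View pics/w10.png

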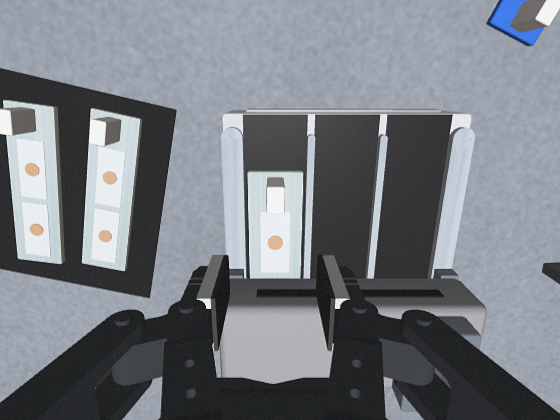

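View pics/w10c.png

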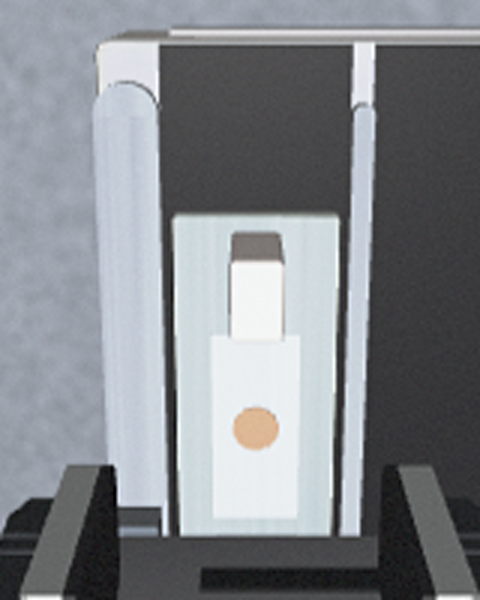

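```bash
python3 - <<'E'
from h import *
c,im=load("w10");print(px(c,(190+257/3,200),.102), px(c,(190+256/3,100+214/3),.068)); print(state()["tool_pos"])
E
```

```text
[ 0.53317532 -0.05026951  0.102     ] [ 0.51841832 -0.05162127  0.068     ]
[ 0.53325394 -0.05240871  0.28627333]
```

Emit:
{"op": "carry_out", "data": {"rows": [[[0,0,0,0.01,0.055,-0.9,40],[0,0,0,0,0,-1,40],[0,0,0,0,0,-0.9,40],[0,0,0,0,0,-0.5,40],[0,0,0,0,0,0,40]]]}}

```text
time: 10.9
tool_pos: [0.5317, -0.0495, 0.1516]
tool_rot: [0.477, -0.474, -0.522, 0.524]
contact_force: [-1.0, -0.2, 0.1]
gripper_width: 0.47
```

Emit:
{"op": "carry_out", "data": {"rows": [[[0,0,0,0,0,0,40]]]}}

```text
time: 11.0
tool_pos: [0.5343, -0.0504, 0.1558]
tool_rot: [-0.475, 0.476, 0.523, -0.523]
contact_force: [0.2, 0.5, -0.2]
gripper_width: 0.467
```

```bash
python3 - <<'E'
from h import *
c,im=snap("wrist","w11")
E
```

```text
(no output)
```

View pics/w11.png

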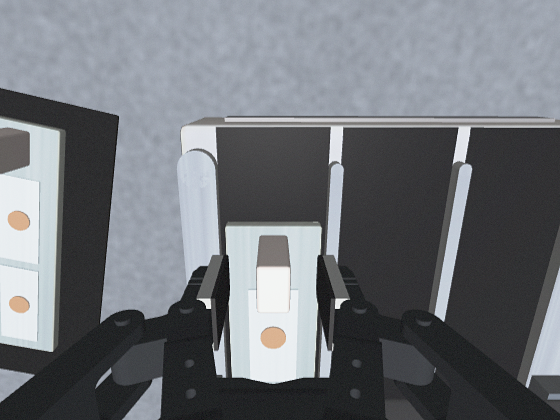

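Emit:
{"op": "carry_out", "data": {"rows": [[[0,0,0,0,0,-0.2,40],[0,0,0,0,0,0,40],[0,0,0,0,0,0,40]]]}}

```text
time: 11.35
tool_pos: [0.5341, -0.0511, 0.1472]
tool_rot: [-0.476, 0.476, 0.523, -0.523]
contact_force: [-0.1, -0.7, -0.9]
gripper_width: 0.471
```

Emit:
{"op": "carry_out", "data": {"rows": [[[0,0,0,0,0,0,40]]]}}

```text
time: 11.45
tool_pos: [0.5341, -0.0512, 0.1471]
tool_rot: [-0.476, 0.476, 0.523, -0.523]
contact_force: [-0.4, -0.4, -0.3]
gripper_width: 0.467
```

Emit:
{"op": "carry_out", "data": {"rows": [[[0,0,0,0,0.015,-0.04,40],[0,0,0,0,0,0,0],[0,0,0,0,0,0,0],[0,0,0,0,0,0,0],[0,0,0,0,0,0,0]]]}}

```text
time: 11.95
tool_pos: [0.5339, -0.0505, 0.1451]
tool_rot: [0.476, -0.476, -0.523, 0.523]
contact_force: [0.4, -0.5, 0.9]
gripper_width: 0.154
```

Emit:
{"op": "carry_out", "data": {"rows": [[[0,0,0,0,0,0,0],[0,0,0,0,0,0.07,0],[0,0,0,-0.3,-0.028,0,0],[0,0,0,-0.6,-0.056,0,0],[0,0,0,-0.6,-0.056,0,0]]]}}

```text
time: 12.45
tool_pos: [0.4724, -0.0561, 0.1474]
tool_rot: [0.476, -0.476, -0.523, 0.523]
contact_force: [0.1, 0.2, -1.2]
gripper_width: 0.155
```

Emit:
{"op": "carry_out", "data": {"rows": [[[0,0,0,-0.6,-0.056,0,0],[0,0,0,-0.6,-0.056,0,0],[0,0,0,-0.4,-0.037,0,0],[0,0,0,0,0,0,0]]]}}

```text
time: 12.85
tool_pos: [0.4075, -0.0618, 0.1469]
tool_rot: [0.477, -0.476, -0.522, 0.523]
contact_force: [0.6, -0.8, -0.8]
gripper_width: 0.15
```

```bash
python3 - <<'E'
from h import *
s=state(); print(s["time"],s["tool_pos"],s["contact_force"],s["ft_torque"],s["gripper_width"]);print(rot(s["tool_rot"]).as_matrix().round(4))
c,im=snap("wrist","w12")
E
```

```text
12.85 [ 0.40754459 -0.06183348  0.14686182] [ 0.57709666 -0.81528182 -0.7612695 ] [ 0.03266691  0.01185338 -0.01087606] 0.15015488144299813
[[-9.250e-02 -1.500e-03 -9.957e-01]
 [ 9.957e-01  2.000e-04 -9.250e-02]
 [ 3.000e-04 -1.000e+00  1.400e-03]]
```

View pics/w12.png

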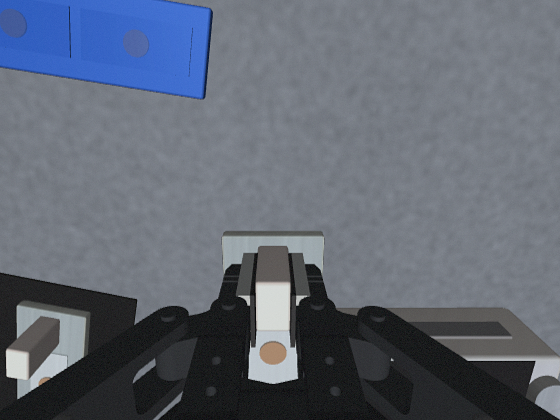

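Emit:
{"op": "carry_out", "data": {"rows": [[[0,0,0,0,0.2,1,0],[0,0,0,0,0.5,1,0],[0,0,0,0,0.8,1,0],[0,0,0.157,0,1,0,0],[0,0,0.157,0,1,0,0]]]}}

```text
time: 13.4
tool_pos: [0.4111, 0.0785, 0.2696]
tool_rot: [-0.469, 0.472, 0.529, -0.527]
contact_force: [0.8, -0.1, -1.3]
gripper_width: 0.151
```

Emit:
{"op": "carry_out", "data": {"rows": [[[0,0,0.157,0,1,0,0],[0,0,0.157,0,1,0,0],[0,0,0.157,0,1,0,0],[0.133,-0.897,0,0.133,0.3,-0.35,0],[0.133,-0.897,0,0.133,0.3,-0.35,0]]]}}

```text
time: 13.9
tool_pos: [0.4213, 0.2232, 0.2393]
tool_rot: [-0.43, 0.49, 0.57, -0.5]
contact_force: [0.2, 0.4, -0.9]
gripper_width: 0.156
```

Emit:
{"op": "carry_out", "data": {"rows": [[[0.133,-0.897,0,0.133,0.3,-0.35,0],[0.133,-0.897,0,0.133,0.3,-0.35,0],[0.133,-0.897,0,0.133,0.3,-0.35,0],[0.133,-0.897,0,0.133,0.3,-0.35,0],[0,0,0,0,0,0,0]]]}}

```text
time: 14.4
tool_pos: [0.4401, 0.2697, 0.1798]
tool_rot: [-0.367, 0.539, 0.626, -0.427]
contact_force: [-1.4, -0.8, -1.8]
gripper_width: 0.152
```

Emit:
{"op": "carry_out", "data": {"rows": [[[0,0,0,0,0,0,0],[0,0,0,0,0,0,0]]]}}

```text
time: 14.6
tool_pos: [0.4425, 0.2693, 0.1841]
tool_rot: [-0.366, 0.541, 0.627, -0.425]
contact_force: [-0.7, -0.5, -0.2]
gripper_width: 0.153
```

```bash
python3 - <<'E'
from h import *
s=state(); print(s["time"],s["tool_pos"],s["contact_force"],s["ft_torque"],s["gripper_width"]);print(rot(s["tool_rot"]).as_matrix().round(4))
c,im=snap("wrist","w13");crop(im,180,115,230,150,3.4,"w13c")
E
```

```text
14.6 [0.44249701 0.26926706 0.18407435] [-0.70531535 -0.51742179 -0.20868638] [-0.04712397  0.25608358  0.01241364] 0.15306149210723993
[[-1.474e-01  3.675e-01 -9.183e-01]
 [ 9.891e-01  5.460e-02 -1.368e-01]
 [-1.000e-04 -9.284e-01 -3.716e-01]]
```

View pics/w13c.png

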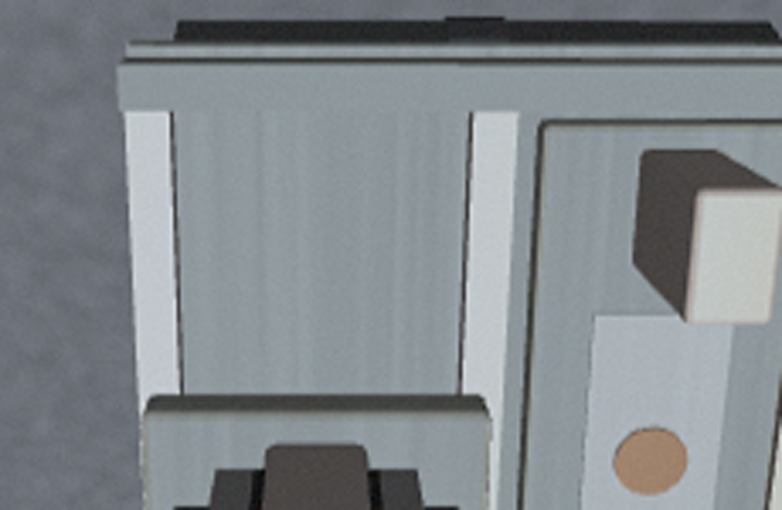

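Emit:
{"op": "carry_out", "data": {"rows": [[[0,0,0,-0.05,0.025,-0.5,0],[0,0,0,0,0,-0.5,0],[0,0,0,0,0,-0.4,0],[0,0,0,0,0,-0.15,0],[0,0,0,0,0,0,0]]]}}

```text
time: 15.15
tool_pos: [0.4398, 0.2698, 0.1206]
tool_rot: [-0.366, 0.541, 0.627, -0.425]
contact_force: [-0.2, 0.2, -0.2]
gripper_width: 0.152
```

Emit:
{"op": "carry_out", "data": {"rows": [[[0,0,0,0,0,0,0]]]}}

```text
time: 15.25
tool_pos: [0.4406, 0.2704, 0.1222]
tool_rot: [-0.366, 0.541, 0.627, -0.424]
contact_force: [0.4, 0.2, -0.9]
gripper_width: 0.157
```

```bash
python3 - <<'E'
from h import *
s=state(); print(s["time"],s["tool_pos"],s["contact_force"])
c,im=snap("wrist","w14");crop(im,180,115,230,150,3.4,"w14c")
E
```

```text
15.25 [0.4406201  0.27035399 0.122203  ] [ 0.38968618  0.19709392 -0.87015154]
```

View pics/w14c.png

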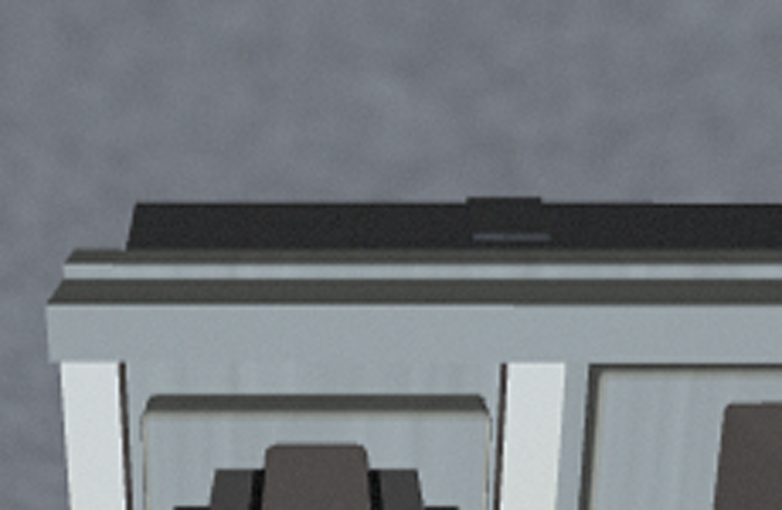

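Emit:
{"op": "carry_out", "data": {"rows": [[[0,0,0,-0.04,0,-0.06,0],[0,0,0,-0.035,0,-0.04,0],[0,0,0,0,0,0,0]]]}}

```text
time: 15.6
tool_pos: [0.4368, 0.2703, 0.1172]
tool_rot: [-0.366, 0.541, 0.627, -0.425]
contact_force: [-0.2, 0.2, 0.9]
gripper_width: 0.155
```

Emit:
{"op": "carry_out", "data": {"rows": [[[0,0,0,-0.015,0,-0.03,0],[0,0,0,0,0,0,0],[0,0,0,0,0,0,0]]]}}

```text
time: 15.9
tool_pos: [0.4367, 0.2704, 0.1171]
tool_rot: [-0.366, 0.541, 0.627, -0.425]
contact_force: [-5.3, -2.9, 8.3]
gripper_width: 0.151
```

Contact with the bed; release and back off along the tool axis.

Emit:
{"op": "carry_out", "data": {"rows": [[[0,0,0,0,0,0.01,40],[0,0,0,0,0,0,40],[0,0,0,0,0,0,40],[0,0,0,-0.18,-0.027,0.46,40],[0,0,0,-0.18,-0.027,0.46,40]]]}}

```text
time: 16.4
tool_pos: [0.4211, 0.2676, 0.1522]
tool_rot: [-0.366, 0.54, 0.626, -0.426]
contact_force: [-0.2, -0.1, -0.4]
gripper_width: 0.468
```

Emit:
{"op": "carry_out", "data": {"rows": [[[0,0,0,-0.25,-0.037,0.64,40],[0,0,0,-0.25,-0.037,0.64,40],[0,0,0,0,0,0,40]]]}}

```text
time: 16.7
tool_pos: [0.4029, 0.266, 0.2085]
tool_rot: [-0.365, 0.541, 0.629, -0.422]
contact_force: [0.2, -0.1, -0.9]
gripper_width: 0.47
```

```bash
python3 - <<'E'
from h import *
s=state(); print(s["time"],s["tool_pos"],s["contact_force"])
c,im=snap("wrist","w15");crop(im,180,130,200,150,4,"w15c")
c,im=snap("top","t15");crop(im,160,150,310,130,2.5,"t15c")
c,im=snap("scene","s15");crop(im,150,160,280,160,2.8,"s15c")
E
```

```text
16.7 [0.40291063 0.26601514 0.20848292] [ 0.19910806 -0.11938089 -0.91127511]
```

View pics/w15c.png

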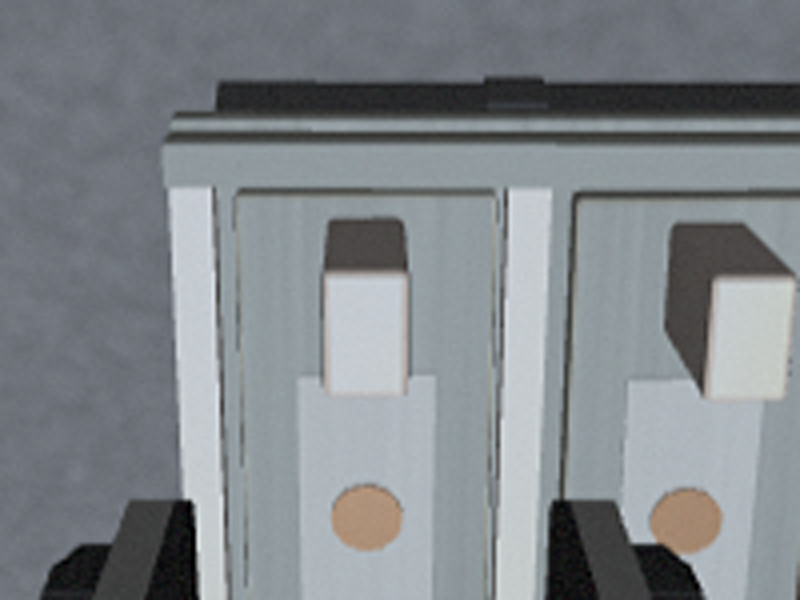

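View pics/t15c.png

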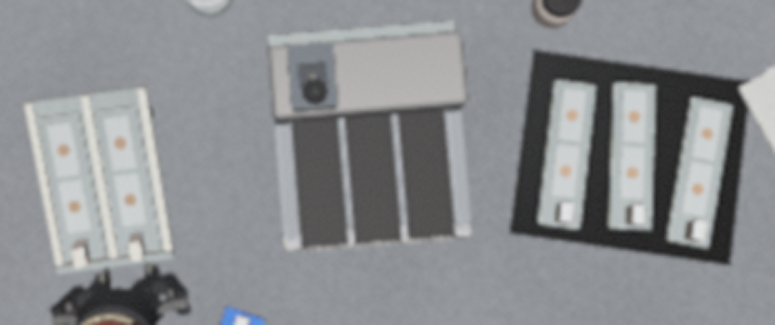

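View pics/s15c.png

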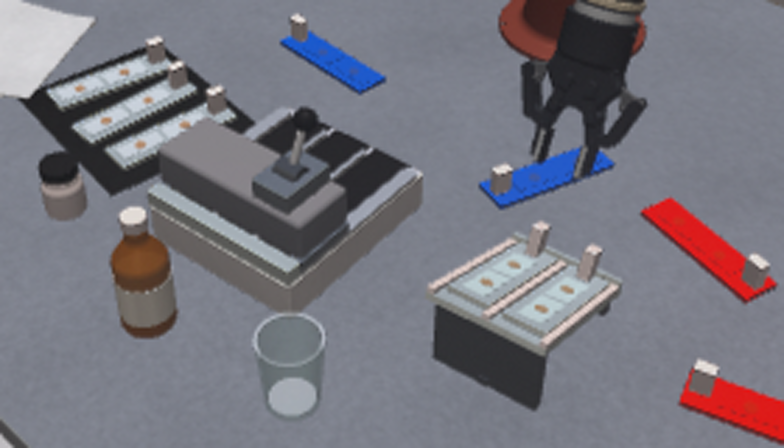

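Emit:
{"op": "carry_out", "data": {"rows": [[[-0.133,0.897,0,0,-0.4,0.8,40],[-0.133,0.897,0,0,-0.7,0.8,40],[-0.133,0.897,0,0,-0.9,0.7,40],[-0.133,0.897,0,0,-1,0.4,40],[-0.133,0.897,0,0.2,-1,0.3,40]]]}}

```text
time: 17.35
tool_pos: [0.4096, 0.1037, 0.3243]
tool_rot: [-0.447, 0.475, 0.552, -0.519]
contact_force: [1.2, 0.4, -0.4]
gripper_width: 0.469
```

Emit:
{"op": "carry_out", "data": {"rows": [[[-0.133,0.897,0,0.4,-1,0.1,40],[0,0,-0.47,0.4,-1,0,40],[0,0,-0.47,0.4,-1,0,40],[0,0,-0.47,0.4,-1,0,40],[0,0,-0.47,0.4,-1,0,40]]]}}

```text
time: 17.85
tool_pos: [0.49, -0.097, 0.3258]
tool_rot: [0.497, -0.495, -0.503, 0.504]
contact_force: [0.7, 0.3, 1.1]
gripper_width: 0.465
```

Emit:
{"op": "carry_out", "data": {"rows": [[[0,0,-0.47,0.4,-1,0,40],[0,0,-0.47,0.2,-1,0,40],[0,0,-0.47,0,-1,0,40],[0,0,-0.47,0,0,0,40],[0,0,0,0,0,0,40]]]}}

```text
time: 18.35
tool_pos: [0.5134, -0.2162, 0.3254]
tool_rot: [0.53, -0.527, -0.47, 0.471]
contact_force: [0.1, 0.3, -0.1]
gripper_width: 0.474
```

Emit:
{"op": "carry_out", "data": {"rows": [[[0,0,0,0,0,0,40],[0,0,0,0,0,0,40]]]}}

```text
time: 18.55
tool_pos: [0.5138, -0.2143, 0.3272]
tool_rot: [0.528, -0.527, -0.471, 0.471]
contact_force: [-0.6, -0.6, -0.6]
gripper_width: 0.468
```

```bash
python3 - <<'E'
from h import *
s=state(); print(s["time"],s["tool_pos"],s["contact_force"]);print(rot(s["tool_rot"]).as_matrix().round(4))
c,im=snap("wrist","w16")
E
```

```text
18.55 [ 0.51375556 -0.21428842  0.327189  ] [-0.63105639 -0.64922624 -0.59193507]
[[ 1.126e-01 -1.100e-03 -9.936e-01]
 [ 9.936e-01  6.000e-04  1.126e-01]
 [ 4.000e-04 -1.000e+00  1.200e-03]]
```

View pics/w16.png

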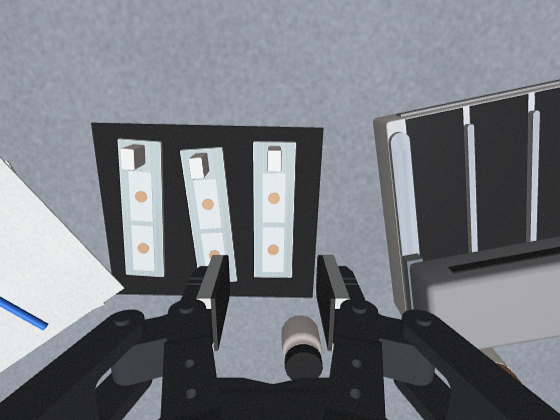

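```bash
python3 - <<'E'
from h import *
c,im=load("w16")
crop(im,90,115,220,170,3.6,"w16c")
E
```

```text
(no output)
```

View pics/w16c.png

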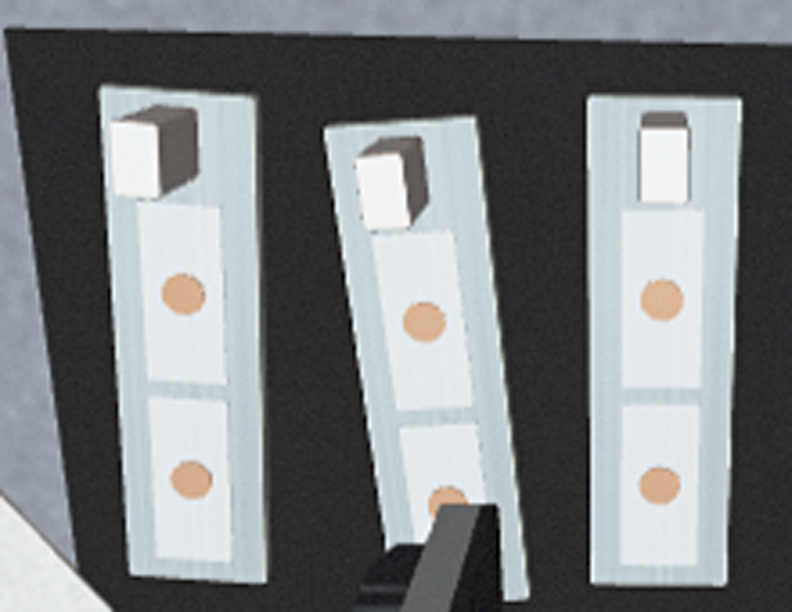

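```bash
python3 - <<'E'
from h import *
c,im=load("w16"); f=lambda u,v:(90+u/3.6,115+v/3.6)
for n,uv in dict(a=(664,164),b=(383,190),c=(135,160)).items(): print(n,px(c,f(*uv),.045).round(4))
def yaw(p,q):
    P,Q=[px(c,f(*x),.0118) for x in (p,q)]; d=Q-P; return np.degrees(np.arctan2(d[1],d[0])), P.round(4)
print(yaw((662,300),(660,486)),yaw((424,322),(447,503)),yaw((183,295),(191,480)))
print(yaw((588,97),(590,583)),yaw((741,97),(727,584)))
t,imt=load("t15"); 
s=state();print(s["tool_pos"])
print(tri([(c,f(664,164)),(t,(160+565.5/2.5,150+211.5/2.5))]))
E
```

```text
a [ 0.5031 -0.211   0.045 ]
b [ 0.5015 -0.292   0.045 ]
c [ 0.4849 -0.3607  0.045 ]
(np.float64(-7.001624534809289), array([ 0.5536, -0.2171,  0.0118])) (np.float64(-2.8599276065684367), array([ 0.5522, -0.2948,  0.0118])) (np.float64(-10.797151121945804), array([ 0.5344, -0.3705,  0.0118]))
(np.float64(-7.220728380577358), array([ 0.4862, -0.2324,  0.0118])) (np.float64(-6.953754181548358), array([ 0.4915, -0.1857,  0.0118]))
[ 0.5137975  -0.21419955  0.3275717 ]
[ 0.50075689 -0.21050732  0.05456479]
```

Emit:
{"op": "carry_out", "data": {"rows": [[[0,0,-0.13,-0.27,0.08,-0.8,40],[0,0,0,0,0,-1,40],[0,0,0,0,0,-1,40],[0,0,0,0,0,-1,40],[0,0,0,0,0,-1,40]]]}}

```text
time: 19.1
tool_pos: [0.5031, -0.211, 0.135]
tool_rot: [-0.529, 0.53, 0.469, -0.469]
contact_force: [0.5, -0.2, 0.7]
gripper_width: 0.471
```

Emit:
{"op": "carry_out", "data": {"rows": [[[0,0,0,0,0,-0.6,40],[0,0,0,0,0,-0.3,40],[0,0,0,0,0,0,40],[0,0,0,0,0,0,40],[0,0,0,0,0,0,40]]]}}

```text
time: 19.6
tool_pos: [0.5043, -0.2124, 0.1023]
tool_rot: [-0.528, 0.531, 0.469, -0.468]
contact_force: [0.1, 0.6, 0.9]
gripper_width: 0.469
```

```bash
python3 - <<'E'
from h import *
s=state(); print(s["time"],s["tool_pos"],s["contact_force"]);print(rot(s["tool_rot"]).as_matrix().round(4))
c,im=snap("wrist","w17")
E
```

```text
19.6 [ 0.50431417 -0.21237526  0.10233311] [0.11851975 0.56833488 0.94554413]
[[ 0.1227  0.0034 -0.9924]
 [ 0.9924 -0.0022  0.1227]
 [-0.0018 -1.     -0.0037]]
```

View pics/w17.png

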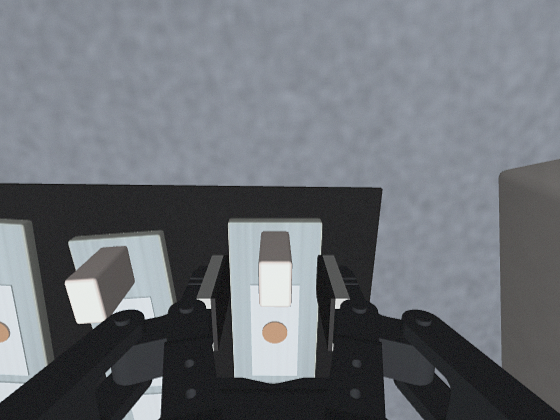

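Emit:
{"op": "carry_out", "data": {"rows": [[[0,0,0,-0.02,0.03,-0.25,40],[0,0,0,0,0,-0.1,40],[0,0,0,0,0,0,40],[0,0,0,0,0,0,40]]]}}

```text
time: 20.05
tool_pos: [0.502, -0.2105, 0.0857]
tool_rot: [0.53, -0.53, -0.468, 0.468]
contact_force: [-0.4, -0.3, 0.5]
gripper_width: 0.468
```

Emit:
{"op": "carry_out", "data": {"rows": [[[0,0,0,0,0,0.04,40],[0,0,0,0,0,0,0],[0,0,0,0,0,0,0],[0,0,0,0,0,0,0],[0,0,0,0,0,0,0]]]}}

```text
time: 20.55
tool_pos: [0.5025, -0.2108, 0.0882]
tool_rot: [-0.529, 0.53, 0.468, -0.468]
contact_force: [0.5, -0.3, 2.6]
gripper_width: 0.153
```

Emit:
{"op": "carry_out", "data": {"rows": [[[0,0,0,0,0,0,0],[0,0,0,0,0,0,0]]]}}

```text
time: 20.75
tool_pos: [0.5025, -0.2108, 0.0882]
tool_rot: [-0.529, 0.53, 0.468, -0.468]
contact_force: [0.1, -0.1, 4.7]
gripper_width: 0.156
```

```bash
python3 - <<'E'
from h import *
s=state(); print(s["time"],s["tool_pos"],s["contact_force"],s["gripper_width"]);print(rot(s["tool_rot"]).as_matrix().round(4))
c,im=snap("wrist","w18")
E
```

```text
20.75 [ 0.50250353 -0.21078196  0.08821193] [ 0.09465029 -0.09360947  4.71613065] 0.15643235625297486
[[ 1.230e-01  8.000e-04 -9.924e-01]
 [ 9.924e-01 -7.000e-04  1.230e-01]
 [-6.000e-04 -1.000e+00 -9.000e-04]]
```

View pics/w18.png

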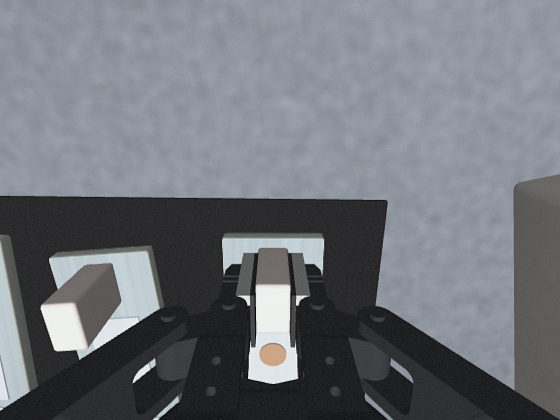

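Emit:
{"op": "carry_out", "data": {"rows": [[[0,0,0,0,0,0.6,0],[0,0,0,0,0,1,0],[0,0,0,-0.5,0,1,0],[0,0,0,-0.6,0.5,0.9,0],[0,0,0,-0.6,0.8,0.5,0]]]}}

```text
time: 21.3
tool_pos: [0.4341, -0.1592, 0.2505]
tool_rot: [-0.529, 0.532, 0.468, -0.467]
contact_force: [2.1, -0.6, -0.7]
gripper_width: 0.155
```

Emit:
{"op": "carry_out", "data": {"rows": [[[0,0,0.62,-0.18,1,0,0],[0,0,0.62,-0.18,1,0,0],[0,0,0.62,-0.18,1,0,0],[0,0,0.62,-0.18,1,0,0],[0,0,0.62,-0.18,1,0,0]]]}}

```text
time: 21.8
tool_pos: [0.3969, 0.0429, 0.2466]
tool_rot: [0.476, -0.475, -0.523, 0.523]
contact_force: [0.8, 0.3, -0.5]
gripper_width: 0.151
```

Emit:
{"op": "carry_out", "data": {"rows": [[[0,0,0,0,0.4,-0.4,0],[0,0,0,0,0,-0.8,0],[0,0,0,0,0,-0.6,0],[0,0,0,0,0,0,0],[0,0,0,0,0,0,0]]]}}

```text
time: 22.3
tool_pos: [0.3976, 0.0575, 0.1751]
tool_rot: [0.477, -0.476, -0.522, 0.523]
contact_force: [-0.1, -0.1, -0.8]
gripper_width: 0.154
```

Emit:
{"op": "carry_out", "data": {"rows": [[[0,0,0,0,0,0,0]]]}}

```text
time: 22.4
tool_pos: [0.3989, 0.0573, 0.1771]
tool_rot: [-0.476, 0.477, 0.523, -0.522]
contact_force: [0.8, 0.0, -0.9]
gripper_width: 0.152
```

```bash
python3 - <<'E'
from h import *
s=state(); print(s["time"],s["tool_pos"],s["contact_force"],s["gripper_width"]);print(rot(s["tool_rot"]).as_matrix().round(4))
c,im=snap("wrist","w19");c,im=snap("scene","s19");crop(im,180,150,160,120,4,"s19c");c,im=snap("top","t19");crop(im,250,150,120,130,4.5,"t19c")
E
```

```text
22.4 [0.39893441 0.05725635 0.17707489] [ 0.80285071  0.01059754 -0.8813226 ] 0.15247355122409342
[[-9.260e-02  2.100e-03 -9.957e-01]
 [ 9.957e-01 -3.000e-04 -9.260e-02]
 [-5.000e-04 -1.000e+00 -2.100e-03]]
```

View pics/t19c.png

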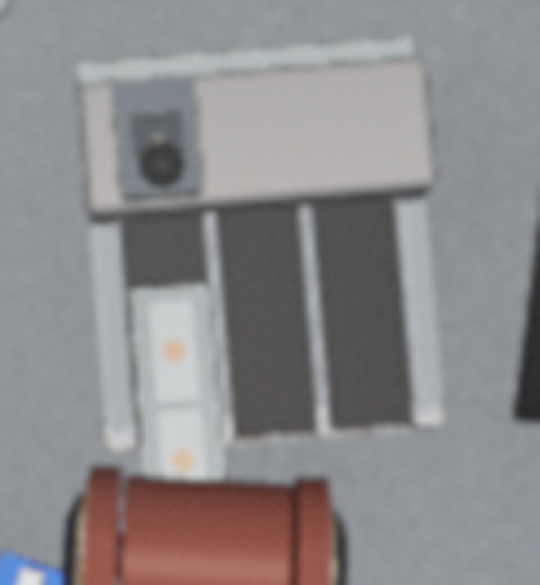

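View pics/s19c.png

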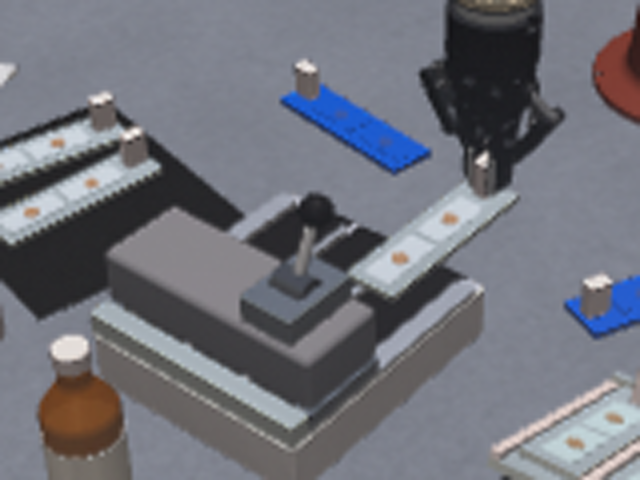

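View pics/w19.png

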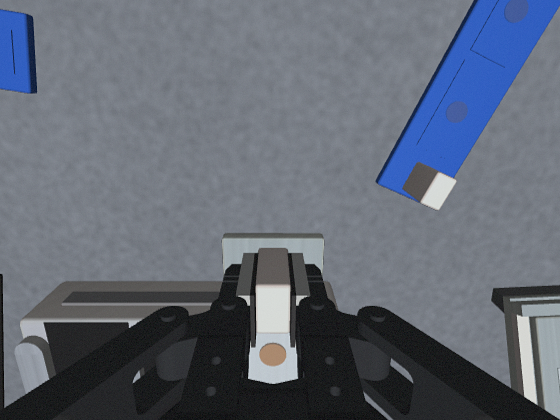

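Emit:
{"op": "carry_out", "data": {"rows": [[[0,0,0,-0.02,0.01,-0.4,0],[0,0,0,0,0,-0.2,0],[0,0,0,0,0,-0.1,0],[0,0,0,0,0,0,0],[0,0,0,0,0,0,0]]]}}

```text
time: 23.05
tool_pos: [0.3976, 0.0578, 0.1481]
tool_rot: [-0.476, 0.476, 0.523, -0.523]
contact_force: [-0.1, -0.1, -1.3]
gripper_width: 0.152
```

```bash
python3 - <<'E'
from h import *
s=state(); print(s["time"],s["tool_pos"],s["contact_force"],s["gripper_width"]);print(rot(s["tool_rot"]).as_matrix().round(4))
c,im=snap("scene","s20");crop(im,180,150,160,120,4,"s20c");c,im=snap("top","t20");crop(im,250,150,120,130,4.5,"t20c")
E
```

```text
23.05 [0.39761432 0.05781464 0.14807259] [-0.08401815 -0.0844188  -1.31832064] 0.1521445832707164
[[-9.300e-02  5.000e-04 -9.957e-01]
 [ 9.957e-01 -2.000e-04 -9.300e-02]
 [-2.000e-04 -1.000e+00 -5.000e-04]]
```

View pics/t20c.png

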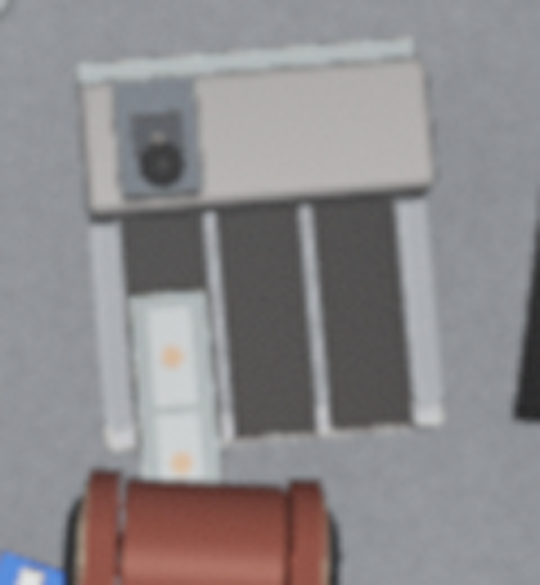

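View pics/s20c.png

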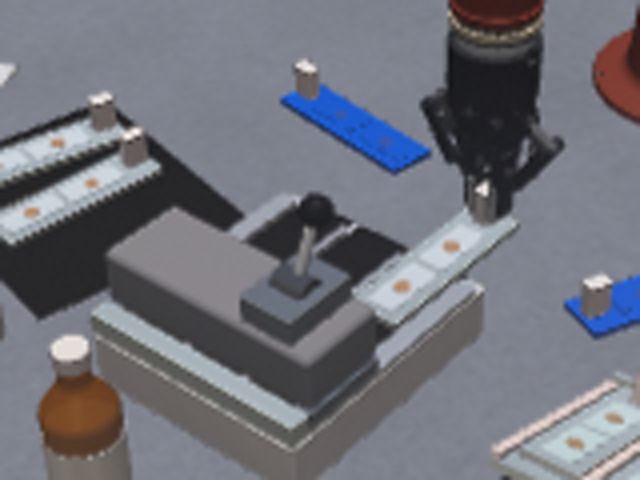

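Emit:
{"op": "carry_out", "data": {"rows": [[[0,0,0,0.3,0.028,-0.02,0],[0,0,0,0.6,0.056,0,0],[0,0,0,0.6,0.056,0,0],[0,0,0,0.6,0.056,0,0],[0,0,0,0.6,0.056,0,0]]]}}

```text
time: 23.65
tool_pos: [0.5067, 0.068, 0.1473]
tool_rot: [-0.476, 0.476, 0.523, -0.523]
contact_force: [0.3, -0.2, -1.1]
gripper_width: 0.151
```

Emit:
{"op": "carry_out", "data": {"rows": [[[0,0,0,0.2,0.019,0,0],[0,0,0,0,0,0,0],[0,0,0,0,0,0,0]]]}}

```text
time: 23.95
tool_pos: [0.5126, 0.0687, 0.1467]
tool_rot: [0.476, -0.476, -0.522, 0.523]
contact_force: [-0.1, -0.5, -1.9]
gripper_width: 0.147
```

Emit:
{"op": "carry_out", "data": {"rows": [[[0,0,0,0.12,0.011,-0.03,0],[0,0,0,0.08,0.007,0,0],[0,0,0,0.04,0.004,0,0],[0,0,0,0,0,0,0]]]}}

```text
time: 24.35
tool_pos: [0.5231, 0.0695, 0.1458]
tool_rot: [-0.476, 0.476, 0.523, -0.523]
contact_force: [0.2, 0.3, -1.5]
gripper_width: 0.152
```

Emit:
{"op": "carry_out", "data": {"rows": [[[0,0,0,0.04,0.004,0,0],[0,0,0,0,0,0,0]]]}}

```text
time: 24.55
tool_pos: [0.5236, 0.0696, 0.1453]
tool_rot: [0.477, -0.475, -0.522, 0.524]
contact_force: [-4.9, -0.7, 1.8]
gripper_width: 0.149
```

Emit:
{"op": "carry_out", "data": {"rows": [[[0,0,0,0.04,0.004,0,0],[0,0,0,0,0,0,0]]]}}

```text
time: 24.75
tool_pos: [0.5238, 0.0697, 0.1452]
tool_rot: [0.478, -0.474, -0.521, 0.525]
contact_force: [-12.5, -2.4, 6.2]
gripper_width: 0.15
```

Emit:
{"op": "carry_out", "data": {"rows": [[[0,0,0,0,0,0,40],[0,0,0,0,0,0,40],[0,0,0,0,0,0,40],[0,0,0,0,0,0.4,40],[0,0,0,0,0,0.9,40]]]}}

```text
time: 25.25
tool_pos: [0.5242, 0.0699, 0.1947]
tool_rot: [0.478, -0.474, -0.521, 0.524]
contact_force: [1.0, -0.0, 0.4]
gripper_width: 0.465
```

Emit:
{"op": "carry_out", "data": {"rows": [[[0,0,0,0,0,0.9,40],[0,0,0,-0.1,-0.2,0.8,40],[0,0,0,-0.1,0,0,40]]]}}

```text
time: 25.55
tool_pos: [0.5209, 0.0614, 0.2723]
tool_rot: [-0.473, 0.479, 0.525, -0.52]
contact_force: [0.2, -0.3, -0.4]
gripper_width: 0.466
```

```bash
python3 - <<'E'
from h import *
s=state(); print(s["time"],s["tool_pos"],s["contact_force"],s["gripper_width"])
c,im=snap("wrist","w21")
print(px(c,(0,0),.1))
E
```

```text
25.55 [0.52086275 0.06140183 0.27228465] [ 0.19706286 -0.27254699 -0.4257953 ] 0.46562911727599915
[ 0.40716843 -0.11761881  0.1       ]
```

View pics/w21.png

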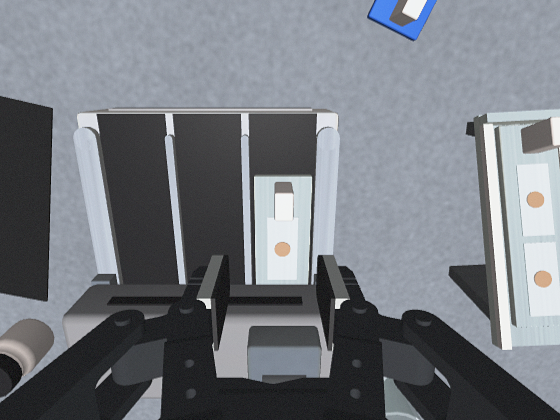

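Emit:
{"op": "carry_out", "data": {"rows": [[[0,0,-0.256,0,-1,0.4,40],[0,0,-0.256,0,-1,0.2,40],[0,0,-0.256,0,-1,0,40],[0,0,-0.256,0,-1,0,40],[0,0,-0.256,0,-1,0,40]]]}}

```text
time: 26.1
tool_pos: [0.5176, -0.1394, 0.2882]
tool_rot: [0.5, -0.499, -0.501, 0.501]
contact_force: [-0.0, -0.5, 0.6]
gripper_width: 0.468
```

Emit:
{"op": "carry_out", "data": {"rows": [[[0,0,-0.256,0,-1,0,40],[0,0,-0.256,0,-1,0,40],[0,0,-0.256,0,-1,0,40],[0,0,0,0,-0.8,-0.4,40],[0,0,0,0,0,-0.4,40]]]}}

```text
time: 26.6
tool_pos: [0.5177, -0.2934, 0.2561]
tool_rot: [-0.513, 0.513, 0.486, -0.487]
contact_force: [0.2, 0.0, -0.6]
gripper_width: 0.471
```

Emit:
{"op": "carry_out", "data": {"rows": [[[0,0,0,0,0,0,40],[0,0,0,0,0,0,40]]]}}

```text
time: 26.8
tool_pos: [0.5178, -0.2889, 0.2561]
tool_rot: [0.513, -0.511, -0.488, 0.488]
contact_force: [0.7, 0.3, 0.3]
gripper_width: 0.468
```

```bash
python3 - <<'E'
from h import *
s=state(); print(s["time"],s["tool_pos"],s["contact_force"],s["gripper_width"]);print(rot(s["tool_rot"]).as_matrix().round(4))
c,im=snap("wrist","w22")
E
```

```text
26.8 [ 0.51782734 -0.2888636   0.25610283] [0.68179373 0.26325442 0.31842236] 0.4679376535286373
[[ 0.049  -0.0023 -0.9988]
 [ 0.9988  0.002   0.049 ]
 [ 0.0019 -1.      0.0023]]
```

View pics/w22.png

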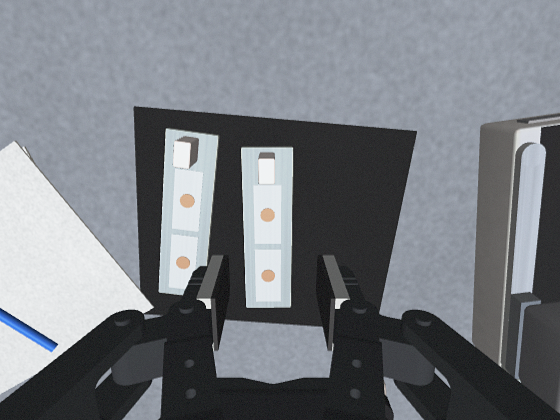

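```bash
python3 - <<'E'
from h import *
c,im=load("w22")
crop(im,150,120,160,130,5,"w22c")
for p in [(266,170),(183,154)]: print(px(c,p,.045).round(4))
P,Q=px(c,(267.5,215),.0118),px(c,(268,276),.0118); print(np.degrees(np.arctan2(*(Q-P)[[1,0]])))
P,Q=px(c,(187.5,201),.0118),px(c,(183,263),.0118); print(np.degrees(np.arctan2(*(Q-P)[[1,0]])))
E
```

```text
[ 0.5007 -0.2932  0.045 ]
[ 0.4841 -0.36    0.045 ]
-2.6365509828783376
-11.03862897998179
```

View pics/w22c.png

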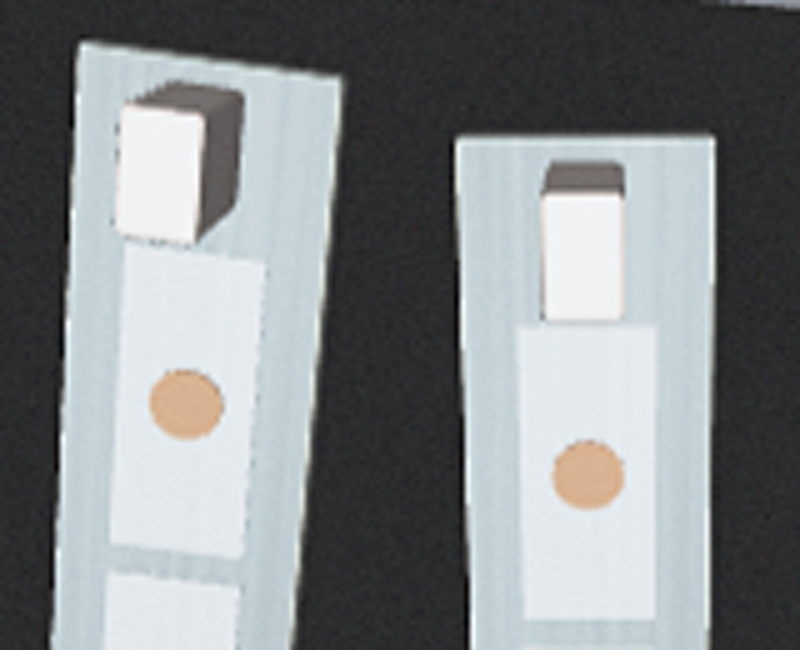

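Emit:
{"op": "carry_out", "data": {"rows": [[[0,0,0,-0.2,-0.05,-0.8,40],[0,0,0,-0.2,-0.05,-1,40],[0,0,0,0,0,-1,40],[0,0,0,0,0,-0.7,40],[0,0,0,0,0,-0.3,40]]]}}

```text
time: 27.35
tool_pos: [0.5013, -0.2921, 0.1032]
tool_rot: [0.513, -0.511, -0.488, 0.488]
contact_force: [0.3, 0.5, -0.3]
gripper_width: 0.466
```

Emit:
{"op": "carry_out", "data": {"rows": [[[0,0,0,0,0,0,40],[0,0,0,0,0,0,40],[0,0,0,0,0,0,40]]]}}

```text
time: 27.65
tool_pos: [0.5036, -0.2949, 0.1084]
tool_rot: [-0.511, 0.514, 0.488, -0.487]
contact_force: [0.4, -0.3, -0.3]
gripper_width: 0.467
```

```bash
python3 - <<'E'
from h import *
s=state(); print(s["time"],s["tool_pos"],s["contact_force"]);print(rot(s["tool_rot"]).as_matrix().round(4))
c,im=snap("wrist","w23")
E
```

```text
27.65 [ 0.50364383 -0.29489067  0.10837232] [ 0.36632324 -0.25512362 -0.29540167]
[[ 0.0494  0.0036 -0.9988]
 [ 0.9988 -0.0029  0.0493]
 [-0.0027 -1.     -0.0037]]
```

View pics/w23.png

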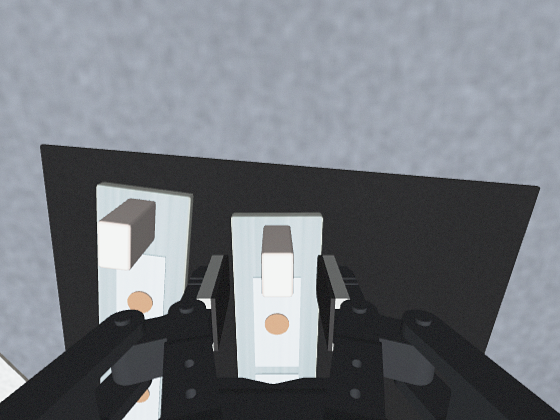

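Emit:
{"op": "carry_out", "data": {"rows": [[[0,0,0,-0.04,0.03,-0.3,40],[0,0,0,0,0,-0.15,40],[0,0,0,0,0,0,40],[0,0,0,0,0,0,40]]]}}

```text
time: 28.1
tool_pos: [0.5002, -0.2927, 0.0871]
tool_rot: [0.513, -0.512, -0.487, 0.487]
contact_force: [0.6, -0.1, 0.1]
gripper_width: 0.467
```

Emit:
{"op": "carry_out", "data": {"rows": [[[0,0,0,0,0,0,40],[0,0,0,0,0,0,40]]]}}

```text
time: 28.3
tool_pos: [0.5007, -0.2931, 0.088]
tool_rot: [-0.512, 0.513, 0.487, -0.487]
contact_force: [0.4, -0.3, -0.5]
gripper_width: 0.466
```

Emit:
{"op": "carry_out", "data": {"rows": [[[0,0,0,0,0,0,0],[0,0,0,0,0,0,0],[0,0,0,0,0,0,0],[0,0,0,0,0,0,0],[0,0,0,0,0,0,0]]]}}

```text
time: 28.8
tool_pos: [0.5008, -0.2931, 0.088]
tool_rot: [-0.512, 0.513, 0.487, -0.487]
contact_force: [-0.3, -0.4, 1.7]
gripper_width: 0.153
```

```bash
python3 - <<'E'
from h import *
s=state(); print(s["time"],s["tool_pos"],s["contact_force"],s["gripper_width"]);print(rot(s["tool_rot"]).as_matrix().round(4))
c,im=snap("wrist","w24")
E
```

```text
28.8 [ 0.50076707 -0.2930758   0.08803921] [-0.26923438 -0.36394099  1.68781196] 0.1530348265346907
[[ 4.990e-02  5.000e-04 -9.988e-01]
 [ 9.988e-01 -6.000e-04  4.990e-02]
 [-5.000e-04 -1.000e+00 -5.000e-04]]
```

View pics/w24.png

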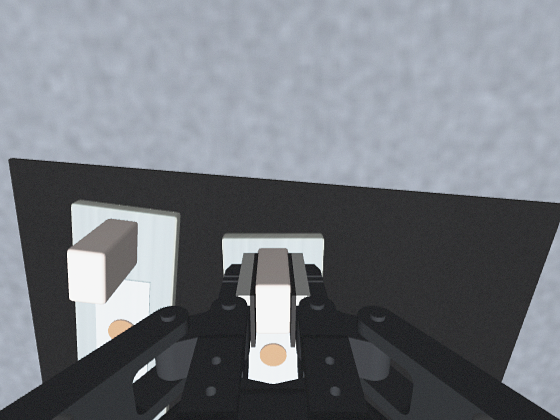

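Emit:
{"op": "carry_out", "data": {"rows": [[[0,0,0,0,0,0.6,0],[0,0,0,0,0,1,0],[0,0,0,-0.5,0,1,0],[0,0,0,-0.6,0.6,0.9,0],[0,0,0,-0.6,0.9,0.5,0]]]}}

```text
time: 29.35
tool_pos: [0.4325, -0.2338, 0.2509]
tool_rot: [-0.511, 0.514, 0.487, -0.487]
contact_force: [0.0, 1.2, -0.5]
gripper_width: 0.155
```

Emit:
{"op": "carry_out", "data": {"rows": [[[0,0,0.41,-0.15,1,0,0],[0,0,0.41,-0.15,1,0,0],[0,0,0.41,-0.15,1,0,0],[0,0,0.41,-0.15,1,0,0],[0,0,0.41,-0.15,1,0,0]]]}}

```text
time: 29.85
tool_pos: [0.4015, -0.0314, 0.2468]
tool_rot: [0.476, -0.476, -0.523, 0.523]
contact_force: [0.7, -0.1, -1.1]
gripper_width: 0.148
```

Emit:
{"op": "carry_out", "data": {"rows": [[[0,0,0,0,0.77,-0.4,0],[0,0,0,0,0,-0.8,0],[0,0,0,0,0,-0.6,0],[0,0,0,0,0,0,0],[0,0,0,0,0,0,0]]]}}

```text
time: 30.35
tool_pos: [0.4021, -0.0021, 0.1753]
tool_rot: [0.477, -0.476, -0.522, 0.523]
contact_force: [1.2, -0.5, -0.8]
gripper_width: 0.151
```

Emit:
{"op": "carry_out", "data": {"rows": [[[0,0,0,0,0,0,0],[0,0,0,0,0,0,0]]]}}

```text
time: 30.55
tool_pos: [0.4035, -0.0025, 0.1774]
tool_rot: [-0.475, 0.477, 0.523, -0.522]
contact_force: [-0.7, -0.2, -1.7]
gripper_width: 0.151
```

```bash
python3 - <<'E'
from h import *
s=state(); print(s["time"],s["tool_pos"],s["contact_force"],s["gripper_width"]);print(rot(s["tool_rot"]).as_matrix().round(4))
c,im=snap("top","t25");crop(im,250,150,120,130,4.5,"t25c")
E
```

```text
30.55 [ 0.40353229 -0.00253599  0.17743164] [-0.6607199  -0.20708244 -1.67887959] 0.15132964263439927
[[-9.260e-02  3.000e-03 -9.957e-01]
 [ 9.957e-01 -8.000e-04 -9.260e-02]
 [-1.000e-03 -1.000e+00 -2.900e-03]]
```

View pics/t25c.png

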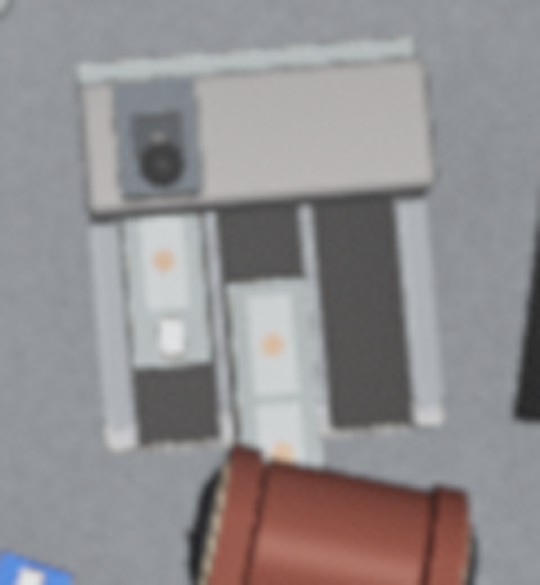

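Emit:
{"op": "carry_out", "data": {"rows": [[[0,0,0,0,0.01,-0.4,0],[0,0,0,0,0,-0.2,0],[0,0,0,0,0,-0.1,0],[0,0,0,0,0,0,0],[0,0,0,0,0,0,0]]]}}

```text
time: 31.1
tool_pos: [0.4028, -0.0018, 0.1481]
tool_rot: [-0.476, 0.476, 0.523, -0.523]
contact_force: [0.1, 0.7, -2.4]
gripper_width: 0.155
```

```bash
python3 - <<'E'
from h import *
s=state(); print(s["time"],s["tool_pos"],s["contact_force"],s["gripper_width"])
c,im=snap("scene","s26");crop(im,180,150,160,120,4,"s26c");c,im=snap("top","t26");crop(im,250,150,120,130,4.5,"t26c")
E
```

```text
31.1 [ 0.4028163  -0.00178107  0.14807348] [ 0.05235719  0.74080481 -2.40771066] 0.1552702930369778
```

View pics/t26c.png

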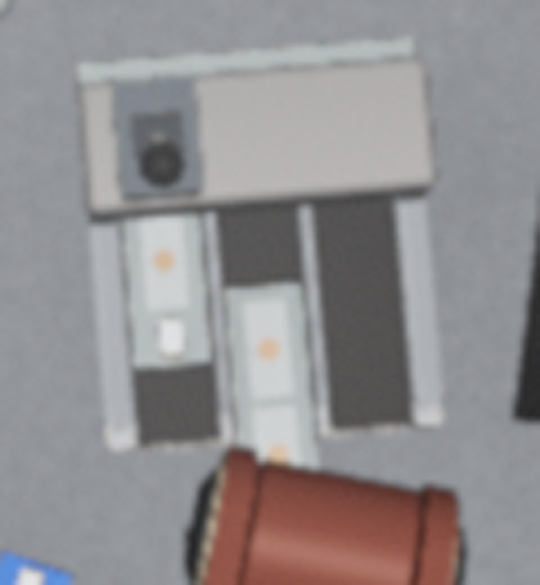

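View pics/s26c.png

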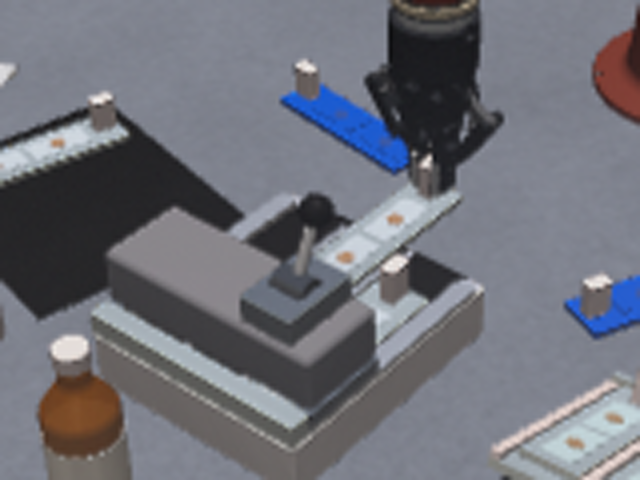

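Emit:
{"op": "carry_out", "data": {"rows": [[[0,0,0,0.3,0.028,-0.02,0],[0,0,0,0.6,0.056,0,0],[0,0,0,0.6,0.056,0,0],[0,0,0,0.6,0.056,0,0],[0,0,0,0.6,0.056,0,0]]]}}

```text
time: 31.7
tool_pos: [0.5119, 0.0084, 0.1473]
tool_rot: [-0.476, 0.476, 0.523, -0.523]
contact_force: [-0.5, -0.2, -1.1]
gripper_width: 0.151
```

Emit:
{"op": "carry_out", "data": {"rows": [[[0,0,0,0.2,0.019,0,0],[0,0,0,0,0,0,0],[0,0,0,0,0,0,0]]]}}

```text
time: 32.0
tool_pos: [0.5178, 0.0091, 0.1467]
tool_rot: [0.476, -0.476, -0.522, 0.523]
contact_force: [-0.0, 0.2, -2.2]
gripper_width: 0.155
```

Emit:
{"op": "carry_out", "data": {"rows": [[[0,0,0,0.12,0.011,-0.03,0],[0,0,0,0.07,0.006,0,0],[0,0,0,0.03,0.003,0,0],[0,0,0,0,0,0,0]]]}}

```text
time: 32.4
tool_pos: [0.5274, 0.0099, 0.1458]
tool_rot: [0.476, -0.476, -0.523, 0.523]
contact_force: [0.1, 0.3, -0.9]
gripper_width: 0.153
```

Emit:
{"op": "carry_out", "data": {"rows": [[[0,0,0,0.04,0.004,0,0],[0,0,0,0,0,0,0]]]}}

```text
time: 32.6
tool_pos: [0.5289, 0.0101, 0.1456]
tool_rot: [0.476, -0.476, -0.523, 0.523]
contact_force: [-0.7, -1.7, -1.9]
gripper_width: 0.156
```

Emit:
{"op": "carry_out", "data": {"rows": [[[0,0,0,0.04,0.004,0,0],[0,0,0,0,0,0,0]]]}}

```text
time: 32.8
tool_pos: [0.5292, 0.0102, 0.1452]
tool_rot: [0.477, -0.475, -0.522, 0.524]
contact_force: [-7.4, 0.3, 2.2]
gripper_width: 0.15
```

Home against the stop. Release and fetch the last one (tab about (.4845,-.3603), yaw -11°).

Emit:
{"op": "carry_out", "data": {"rows": [[[0,0,0,0.01,0,0,0],[0,0,0,0,0,0,40],[0,0,0,0,0,0,40],[0,0,0,0,0,0,40],[0,0,0,0,0,0.4,40]]]}}

```text
time: 33.3
tool_pos: [0.5298, 0.0104, 0.1598]
tool_rot: [0.477, -0.475, -0.522, 0.524]
contact_force: [-0.1, 0.4, -0.9]
gripper_width: 0.468
```

Emit:
{"op": "carry_out", "data": {"rows": [[[0,0,0,0,0,0.9,40],[0,0,0,-0.1,0,1,40],[0,0,0,-0.1,0,1,40],[0,0,-0.45,0,-0.5,0.5,40],[0,0,-0.45,0,-1,0,40]]]}}

```text
time: 33.8
tool_pos: [0.5249, -0.0492, 0.3034]
tool_rot: [-0.489, 0.495, 0.51, -0.506]
contact_force: [1.1, -0.4, -0.0]
gripper_width: 0.467
```

```bash
python3 - <<'E'
from h import *
s=state(); print(s["time"],s["tool_pos"],s["contact_force"],s["gripper_width"]);print(rot(s["tool_rot"]).as_matrix().round(4))
c,im=snap("wrist","w27")
E
```

```text
33.8 [ 0.52492303 -0.04918169  0.30344501] [ 1.08553828 -0.41250018 -0.04464318] 0.4668164405905388
[[-0.0332  0.01   -0.9994]
 [ 0.9994 -0.0017 -0.0332]
 [-0.002  -0.9999 -0.01  ]]
```

View pics/w27.png

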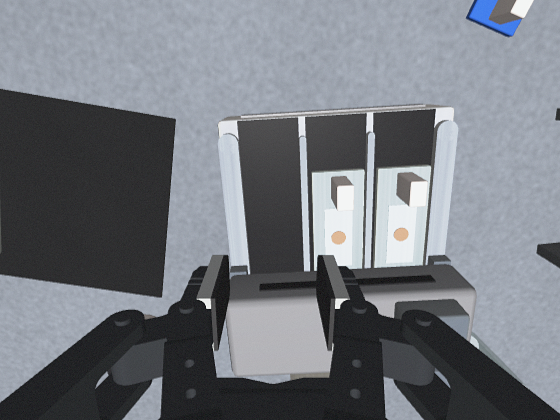

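Emit:
{"op": "carry_out", "data": {"rows": [[[0,0,-0.45,-0.1,-1,0,40],[0,0,-0.45,-0.1,-1,0,40],[0,0,-0.45,-0.1,-1,0,40],[0,0,-0.45,-0.1,-1,0,40],[0,0,-0.45,0,-1,0,40]]]}}

```text
time: 34.35
tool_pos: [0.5066, -0.2514, 0.2978]
tool_rot: [-0.531, 0.531, 0.467, -0.467]
contact_force: [0.3, 0.4, -0.1]
gripper_width: 0.47
```

Emit:
{"op": "carry_out", "data": {"rows": [[[0,0,-0.45,0,-1,0,40],[0,0,-0.45,0,-0.9,-0.5,40],[0,0,0,0,-0.6,-0.5,40],[0,0,0,0,0,0,40],[0,0,0,0,0,0,40]]]}}

```text
time: 34.85
tool_pos: [0.5068, -0.3498, 0.2569]
tool_rot: [0.546, -0.545, -0.45, 0.45]
contact_force: [0.9, 0.5, 1.5]
gripper_width: 0.468
```

Emit:
{"op": "carry_out", "data": {"rows": [[[0,0,0,0,0,0,40],[0,0,0,0,0,0,40]]]}}

```text
time: 35.05
tool_pos: [0.5076, -0.3491, 0.2591]
tool_rot: [-0.544, 0.546, 0.451, -0.451]
contact_force: [-0.2, -0.0, -0.1]
gripper_width: 0.467
```

```bash
python3 - <<'E'
from h import *
s=state(); print(s["time"],s["tool_pos"],s["contact_force"],s["gripper_width"]);print(rot(s["tool_rot"]).as_matrix().round(4))
c,im=snap("wrist","w28")
E
```

```text
35.05 [ 0.50762569 -0.3490668   0.25911577] [-0.161611   -0.04462838 -0.12490203] 0.46737152768535684
[[ 0.1871  0.0018 -0.9823]
 [ 0.9823 -0.0015  0.1871]
 [-0.0012 -1.     -0.002 ]]
```

View pics/w28.png

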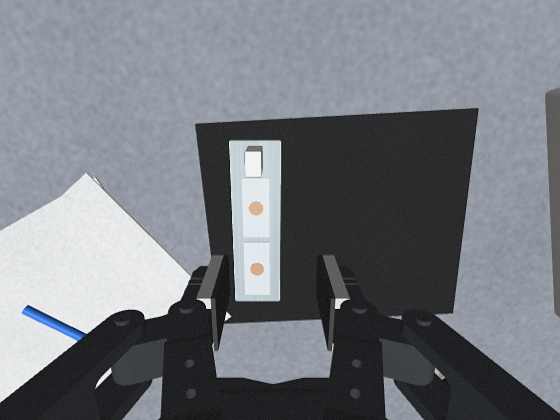

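```bash
python3 - <<'E'
from h import *
c,im=load("w28")
crop(im,220,130,80,90,6,"w28c")
print(px(c,(253.5,164),.045).round(4))
P,Q=px(c,(256,208.5),.0118),px(c,(257.3,269),.0118); print(np.degrees(np.arctan2(*(Q-P)[[1,0]])),P)
E
```

```text
[ 0.4846 -0.3611  0.045 ]
-10.482270322828342 [ 0.53411196 -0.37072159  0.0118    ]
```

View pics/w28c.png

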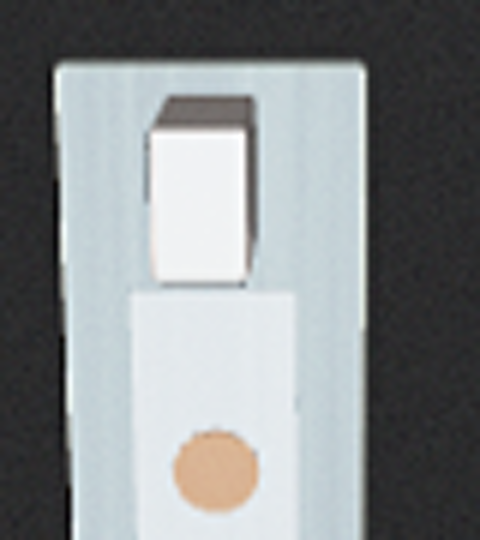

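Emit:
{"op": "carry_out", "data": {"rows": [[[0,0,0,-0.3,-0.15,-0.8,40],[0,0,0,-0.28,-0.15,-0.9,40],[0,0,0,0,0,-1,40],[0,0,0,0,0,-0.8,40],[0,0,0,0,0,-0.4,40]]]}}

```text
time: 35.6
tool_pos: [0.4827, -0.3601, 0.0988]
tool_rot: [0.546, -0.543, -0.45, 0.451]
contact_force: [-0.0, 0.7, -0.3]
gripper_width: 0.468
```

Emit:
{"op": "carry_out", "data": {"rows": [[[0,0,0,0,0,0,40],[0,0,0,0,0,0,40],[0,0,0,0,0,0,40],[0,0,0,0,0,0,40]]]}}

```text
time: 36.0
tool_pos: [0.4849, -0.3627, 0.1041]
tool_rot: [-0.544, 0.546, 0.451, -0.45]
contact_force: [-0.2, -1.1, -0.4]
gripper_width: 0.468
```

```bash
python3 - <<'E'
from h import *
s=state(); print(s["time"],s["tool_pos"],s["contact_force"]);print(rot(s["tool_rot"]).as_matrix().round(4))
c,im=snap("wrist","w29")
E
```

```text
36.0 [ 0.48487862 -0.36266191  0.10407608] [-0.15890744 -1.06003571 -0.39321091]
[[ 0.1882  0.0029 -0.9821]
 [ 0.9821 -0.003   0.1882]
 [-0.0024 -1.     -0.0034]]
```

View pics/w29.png

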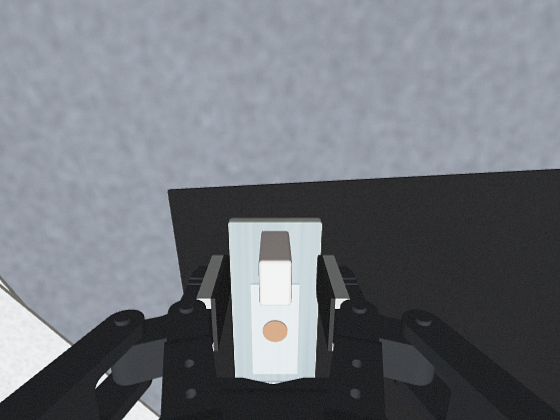

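Emit:
{"op": "carry_out", "data": {"rows": [[[0,0,0,0,0.03,-0.25,40],[0,0,0,0,0,-0.12,40],[0,0,0,0,0,0,40],[0,0,0,0,0,0,40],[0,0,0,0,0,0,40]]]}}

```text
time: 36.55
tool_pos: [0.4838, -0.3606, 0.0869]
tool_rot: [-0.545, 0.545, 0.45, -0.451]
contact_force: [-0.6, -0.2, 0.7]
gripper_width: 0.468
```

Emit:
{"op": "carry_out", "data": {"rows": [[[0,0,0,0,0,0,40]]]}}

```text
time: 36.65
tool_pos: [0.4839, -0.3607, 0.0871]
tool_rot: [-0.545, 0.545, 0.45, -0.45]
contact_force: [-0.1, -0.2, -0.5]
gripper_width: 0.471
```

Emit:
{"op": "carry_out", "data": {"rows": [[[0,0,0,0.01,0,0.025,40],[0,0,0,0,0,0,0],[0,0,0,0,0,0,0],[0,0,0,0,0,0,0],[0,0,0,0,0,0,0]]]}}

```text
time: 37.15
tool_pos: [0.4844, -0.3608, 0.0883]
tool_rot: [-0.545, 0.545, 0.45, -0.45]
contact_force: [1.1, -0.6, 1.8]
gripper_width: 0.153
```

Emit:
{"op": "carry_out", "data": {"rows": [[[0,0,0,0,0,0,0]]]}}

```text
time: 37.25
tool_pos: [0.4844, -0.3608, 0.0883]
tool_rot: [-0.545, 0.545, 0.45, -0.451]
contact_force: [0.8, -0.2, 2.9]
gripper_width: 0.153
```

```bash
python3 - <<'E'
from h import *
s=state(); print(s["time"],s["tool_pos"],s["contact_force"],s["gripper_width"]);print(rot(s["tool_rot"]).as_matrix().round(4))
c,im=snap("wrist","w30")
E
```

```text
37.25 [ 0.48436332 -0.36078651  0.08827588] [ 0.76672562 -0.18856617  2.90035172] 0.1530484487488706
[[ 1.883e-01  5.000e-04 -9.821e-01]
 [ 9.821e-01 -7.000e-04  1.883e-01]
 [-6.000e-04 -1.000e+00 -6.000e-04]]
```

View pics/w30.png

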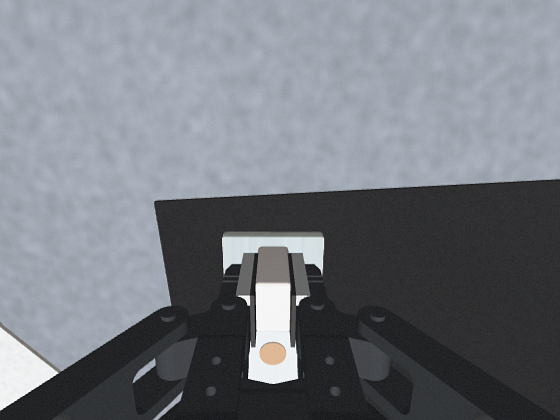

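Emit:
{"op": "carry_out", "data": {"rows": [[[0,0,0,0,0,0.6,0],[0,0,0,0,0,1,0],[0,0,0,-0.4,0,1,0],[0,0,0,-0.5,0.6,0.9,0],[0,0,0,-0.5,0.9,0.5,0]]]}}

```text
time: 37.8
tool_pos: [0.4281, -0.3015, 0.2511]
tool_rot: [-0.544, 0.547, 0.45, -0.45]
contact_force: [0.7, 0.2, -0.7]
gripper_width: 0.153
```

Emit:
{"op": "carry_out", "data": {"rows": [[[0,0,0.809,-0.1,1,0,0],[0,0,0.809,-0.1,1,0,0],[0,0,0.809,-0.1,1,0,0],[0,0,0.809,-0.1,1,0,0],[0,0,0.809,-0.12,1,0,0]]]}}

```text
time: 38.3
tool_pos: [0.4064, -0.0989, 0.2468]
tool_rot: [0.476, -0.475, -0.523, 0.523]
contact_force: [0.4, 0.4, -0.6]
gripper_width: 0.15
```

Emit:
{"op": "carry_out", "data": {"rows": [[[0,0,0,0,0.975,-0.3,0],[0,0,0,0,0,-0.8,0],[0,0,0,0,0,-0.6,0],[0,0,0,0,0,0,0],[0,0,0,0,0,0,0]]]}}

```text
time: 38.8
tool_pos: [0.4069, -0.0614, 0.1794]
tool_rot: [0.477, -0.476, -0.522, 0.523]
contact_force: [0.2, -1.3, -1.1]
gripper_width: 0.157
```

Emit:
{"op": "carry_out", "data": {"rows": [[[0,0,0,0,0,0,0],[0,0,0,0,0,0,0]]]}}

```text
time: 39.0
tool_pos: [0.4083, -0.0621, 0.1816]
tool_rot: [-0.475, 0.477, 0.523, -0.522]
contact_force: [-0.7, -0.2, -0.9]
gripper_width: 0.156
```

```bash
python3 - <<'E'
from h import *
s=state(); print(s["time"],s["tool_pos"],s["contact_force"],s["gripper_width"]);print(rot(s["tool_rot"]).as_matrix().round(4))
c,im=snap("top","t31");crop(im,250,150,120,130,4.5,"t31c")
E
```

```text
39.0 [ 0.40825457 -0.06212975  0.18158198] [-0.69933731 -0.20063828 -0.90933024] 0.15617415612462143
[[-0.0921  0.0027 -0.9957]
 [ 0.9957 -0.001  -0.0921]
 [-0.0013 -1.     -0.0026]]
```

View pics/t31c.png

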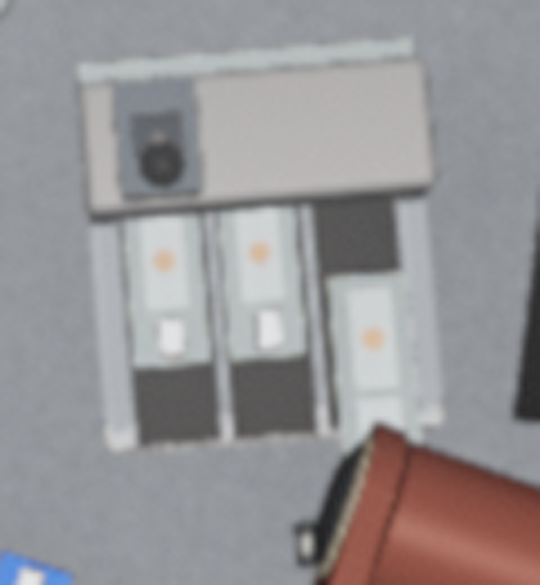

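Emit:
{"op": "carry_out", "data": {"rows": [[[0,0,0,0,0,-0.5,0],[0,0,0,0,0,-0.2,0],[0,0,0,0,0,-0.1,0],[0,0,0,0,0,0,0],[0,0,0,0,0,0,0]]]}}

```text
time: 39.55
tool_pos: [0.4077, -0.0617, 0.1484]
tool_rot: [-0.476, 0.477, 0.523, -0.523]
contact_force: [-0.0, 0.8, -1.6]
gripper_width: 0.155
```

```bash
python3 - <<'E'
from h import *
s=state(); print(s["time"],s["tool_pos"],s["contact_force"],s["gripper_width"])
c,im=snap("top","t32");crop(im,250,150,120,130,4.5,"t32c")
E
```

```text
39.55 [ 0.40768336 -0.06168252  0.14842032] [-0.04942051  0.79227559 -1.57334148] 0.15470412984105208
```

View pics/t32c.png

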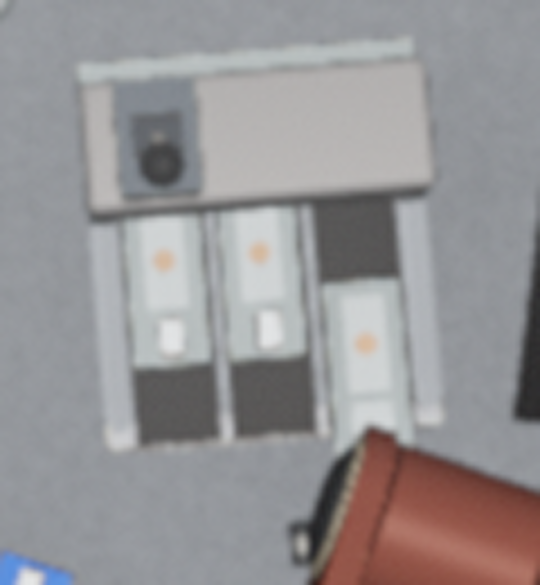

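Emit:
{"op": "carry_out", "data": {"rows": [[[0,0,0,0.3,0.028,-0.03,0],[0,0,0,0.6,0.056,0,0],[0,0,0,0.6,0.056,0,0],[0,0,0,0.6,0.056,0,0],[0,0,0,0.6,0.056,0,0]]]}}

```text
time: 40.1
tool_pos: [0.5168, -0.0514, 0.1474]
tool_rot: [-0.476, 0.477, 0.523, -0.523]
contact_force: [-0.2, 0.1, -1.6]
gripper_width: 0.158
```

Emit:
{"op": "carry_out", "data": {"rows": [[[0,0,0,0.2,0.019,0,0],[0,0,0,0,0,0,0],[0,0,0,0,0,0,0]]]}}

```text
time: 40.4
tool_pos: [0.5227, -0.0507, 0.1466]
tool_rot: [0.476, -0.476, -0.522, 0.523]
contact_force: [-0.2, -0.6, -2.3]
gripper_width: 0.156
```

Emit:
{"op": "carry_out", "data": {"rows": [[[0,0,0,0.12,0.011,-0.03,0],[0,0,0,0.07,0.006,0,0],[0,0,0,0.03,0.003,0,0],[0,0,0,0,0,0,0]]]}}

```text
time: 40.8
tool_pos: [0.5322, -0.0499, 0.1455]
tool_rot: [0.476, -0.476, -0.523, 0.523]
contact_force: [-0.5, -0.2, -1.4]
gripper_width: 0.147
```

Emit:
{"op": "carry_out", "data": {"rows": [[[0,0,0,0.04,0.004,0,0],[0,0,0,0,0,0,0]]]}}

```text
time: 41.0
tool_pos: [0.5339, -0.0498, 0.1455]
tool_rot: [0.476, -0.476, -0.523, 0.523]
contact_force: [0.2, -0.1, -2.2]
gripper_width: 0.156
```

Emit:
{"op": "carry_out", "data": {"rows": [[[0,0,0,0.04,0.004,0,0],[0,0,0,0,0,0,0]]]}}

```text
time: 41.2
tool_pos: [0.5352, -0.0496, 0.1454]
tool_rot: [0.476, -0.476, -0.522, 0.523]
contact_force: [-2.2, -1.0, 0.9]
gripper_width: 0.157
```

Emit:
{"op": "carry_out", "data": {"rows": [[[0,0,0,0.03,0.003,0,0],[0,0,0,0,0,0,0]]]}}

```text
time: 41.4
tool_pos: [0.5354, -0.0496, 0.1453]
tool_rot: [0.477, -0.475, -0.522, 0.524]
contact_force: [-8.1, -0.5, 3.6]
gripper_width: 0.153
```

Emit:
{"op": "carry_out", "data": {"rows": [[[0,0,0,0,0,0,40],[0,0,0,0,0,0,40],[0,0,0,0,0,0,40],[0,0,0,0,0,0.4,40],[0,0,0,0,0,1,40]]]}}

```text
time: 41.9
tool_pos: [0.5344, -0.0489, 0.1989]
tool_rot: [0.479, -0.474, -0.521, 0.524]
contact_force: [0.7, -0.6, 0.5]
gripper_width: 0.468
```

Emit:
{"op": "carry_out", "data": {"rows": [[[0,0,0,0,0.1,1,40],[0,0,0,-0.1,0.5,1,40],[0,0,0,-0.1,0.8,0.6,40],[0,0,0,0,0,0,40],[0,0,0,0,0,0,40]]]}}

```text
time: 42.4
tool_pos: [0.5288, 0.0069, 0.3071]
tool_rot: [-0.475, 0.477, 0.523, -0.523]
contact_force: [-0.5, -0.4, 0.4]
gripper_width: 0.466
```

```bash
python3 - <<'E'
from h import *
s=state(); print(s["time"],s["tool_pos"],s["contact_force"],s["gripper_width"])
c,im=snap("wrist","w33");crop(im,150,100,240,190,3.3,"w33c");c,im=snap("scene","s33");crop(im,150,150,260,170,3,"s33c")
E
```

```text
42.4 [0.52881846 0.00685757 0.30714005] [-0.48081943 -0.37692166  0.40122552] 0.46609897391914196
```

View pics/w33c.png

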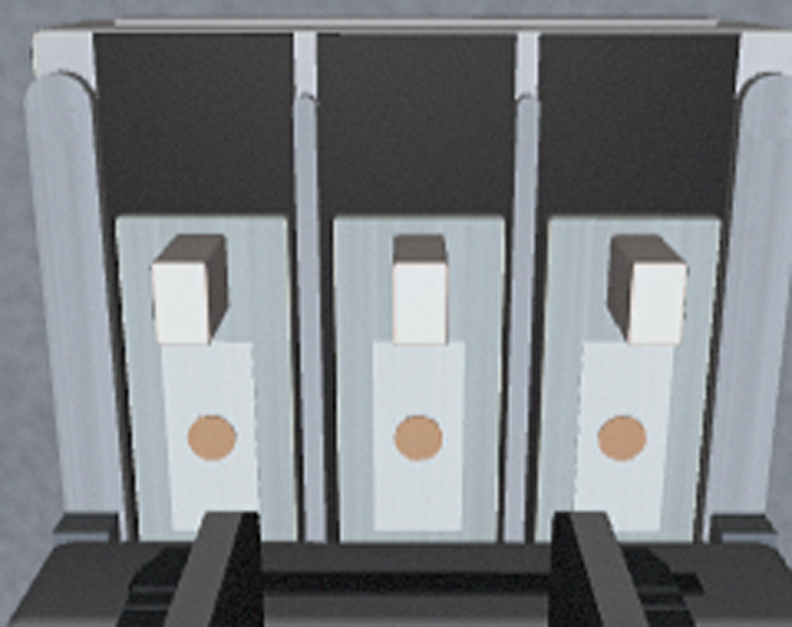

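View pics/s33c.png

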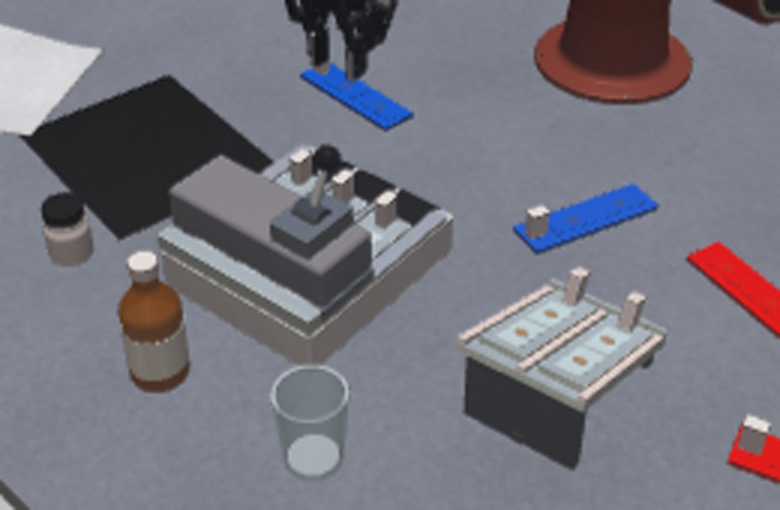

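Emit:
{"op": "carry_out", "data": {"rows": [[[0,0,0,0,0.8,0,0],[0,0,0,0.2,0.86,0,0],[0,0,0,0.5,0,-0.4,0],[0,0,0,0,0,-0.4,0],[0,0,0,0,0,0,0]]]}}

```text
time: 43.0
tool_pos: [0.5545, 0.0721, 0.2683]
tool_rot: [0.479, -0.474, -0.52, 0.525]
contact_force: [0.1, -0.4, 0.1]
gripper_width: -0.002
```

Emit:
{"op": "carry_out", "data": {"rows": [[[0,0,0,0,0,-0.3,0],[0,0,0,0,0,0,0],[0,0,0,0,0,0,0]]]}}

```text
time: 43.3
tool_pos: [0.5562, 0.0725, 0.2613]
tool_rot: [0.476, -0.476, -0.522, 0.523]
contact_force: [-1.2, 0.1, 0.9]
gripper_width: 0.0
```

```bash
python3 - <<'E'
from h import *
s=state(); print(s["time"],s["tool_pos"],s["contact_force"],s["gripper_width"])
c,im=snap("wrist","w34");c,im=snap("scene","s34");crop(im,190,130,130,130,5,"s34c");c,im=snap("top","t34");crop(im,250,130,100,130,5,"t34c")
E
```

```text
43.3 [0.55621369 0.07247509 0.26134835] [-1.20153116  0.09094488  0.86986685] 5.194847147676978e-05
```

View pics/s34c.png

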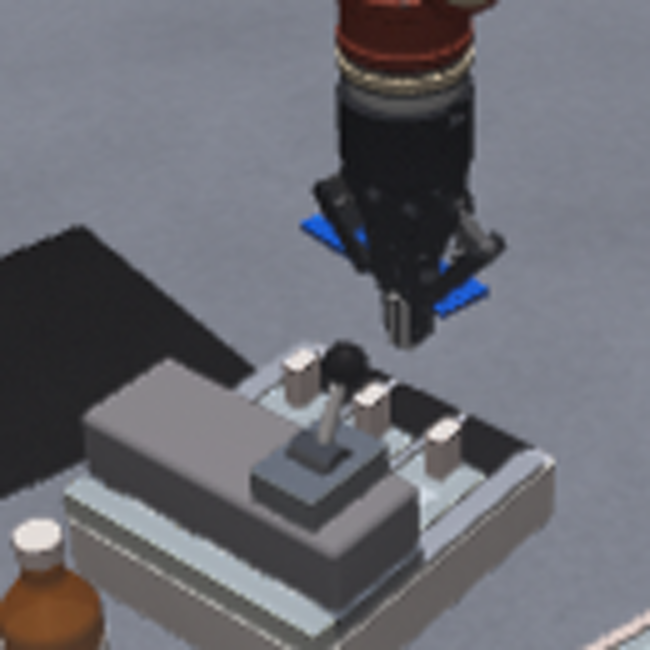

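View pics/w34.png

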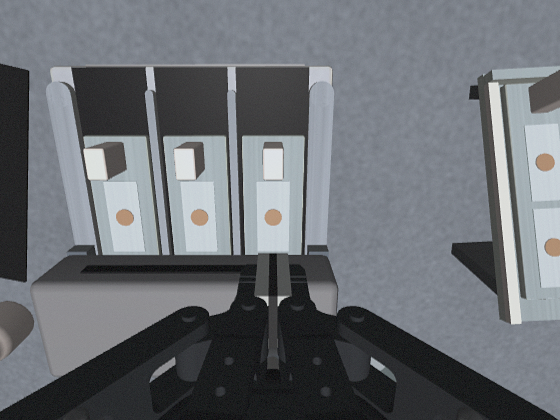

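View pics/t34c.png

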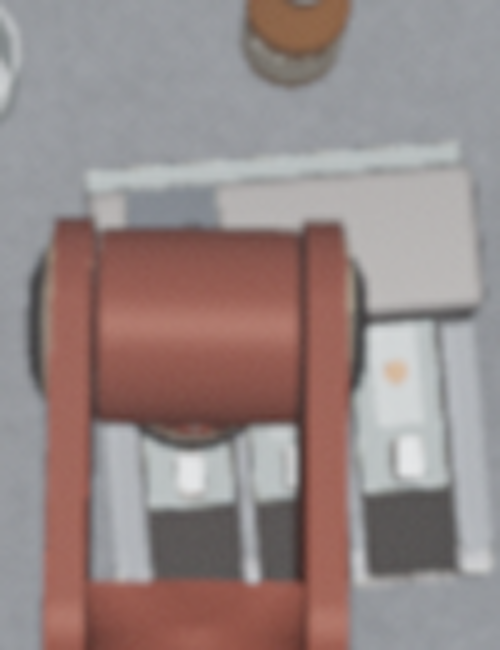

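```bash
python3 - <<'E'
from h import *
print(tri([(cam("scene"),(259.2,202.8)),(cam("top"),(286,185.75))]),px(cam("top"),(286,185.75),.206))
print(px(cam("scene"),(259.2,202.8),.206))
E
```

```text
[0.61235147 0.07571754 0.20647332] [0.61308058 0.07500818 0.206     ]
[0.61137435 0.07606045 0.206     ]
```

Emit:
{"op": "carry_out", "data": {"rows": [[[0,0,0,0.4,0.037,0,0],[0,0,0,0.3,0.028,0,0],[0,0,0,0.3,0.028,0,0],[0,0,0,0.3,0.028,0,0],[0,0,0,0.3,0.028,0,0]]]}}

```text
time: 43.95
tool_pos: [0.6216, 0.079, 0.2616]
tool_rot: [0.476, -0.476, -0.523, 0.523]
contact_force: [-1.6, -0.9, 1.9]
gripper_width: 0.0
```

Emit:
{"op": "carry_out", "data": {"rows": [[[0,0,0,0.25,0.023,0,0],[0,0,0,0.25,0.023,0,0],[0,0,0,0,0,0,0]]]}}

```text
time: 44.25
tool_pos: [0.6416, 0.0808, 0.2609]
tool_rot: [-0.476, 0.476, 0.523, -0.523]
contact_force: [0.3, 0.9, -0.3]
gripper_width: -0.003
```

```bash
python3 - <<'E'
from h import *
s=state(); print(s["time"],s["tool_pos"],s["contact_force"],s["gripper_width"])
c,im=snap("scene","s35");crop(im,190,130,130,130,5,"s35c")
E
```

```text
44.25 [0.64161921 0.08079366 0.26090108] [ 0.25090182  0.90175334 -0.3223518 ] -0.00261386927181457
```

View pics/s35c.png

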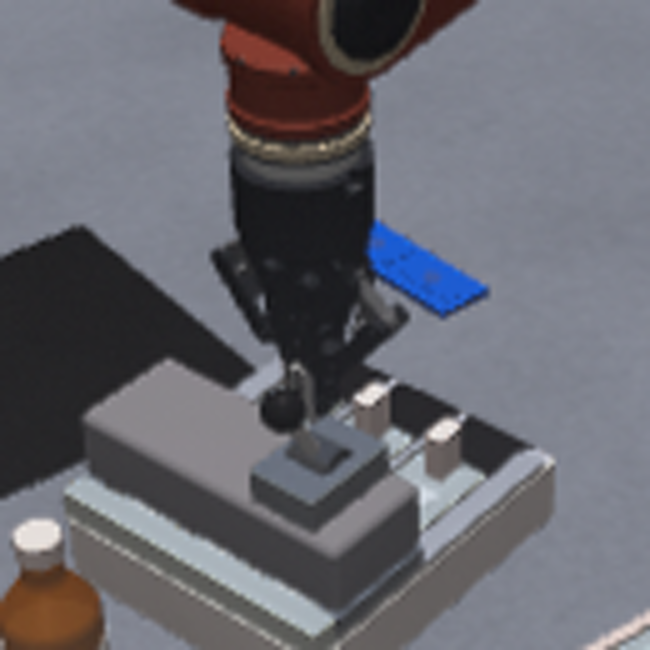

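Lever is moving over; push on until it resists.

Emit:
{"op": "carry_out", "data": {"rows": [[[0,0,0,0.15,0.014,0,0],[0,0,0,0,0,0,0]]]}}

```text
time: 44.5
tool_pos: [0.6444, 0.0812, 0.2611]
tool_rot: [0.478, -0.474, -0.52, 0.525]
contact_force: [-11.4, -1.0, 4.2]
gripper_width: 0.001
```

Emit:
{"op": "carry_out", "data": {"rows": [[[0,0,0,0.1,0.009,0,0],[0,0,0,0,0,0,0]]]}}

```text
time: 44.7
tool_pos: [0.6454, 0.0813, 0.261]
tool_rot: [0.481, -0.472, -0.518, 0.528]
contact_force: [-25.2, -3.0, 10.6]
gripper_width: 0.002
```

Emit:
{"op": "carry_out", "data": {"rows": [[[0,0,0,-0.4,-0.037,0,0],[0,0,0,-0.6,-0.056,0.2,0],[0,0,0,-0.8,-0.075,0.6,0],[0,0,0,-0.8,-0.3,0.8,0],[0,0,0,-0.6,-0.5,0.6,0]]]}}

```text
time: 45.2
tool_pos: [0.5212, 0.0433, 0.3514]
tool_rot: [-0.475, 0.476, 0.524, -0.523]
contact_force: [0.0, -0.5, 0.9]
gripper_width: -0.001
```

Emit:
{"op": "carry_out", "data": {"rows": [[[0,0,0,0,-0.8,0,40],[0,0,0,0,0,0,40],[0,0,0,0,0,0,40]]]}}

```text
time: 45.5
tool_pos: [0.5225, 0.0107, 0.3497]
tool_rot: [-0.476, 0.477, 0.523, -0.522]
contact_force: [-0.5, 0.2, 0.7]
gripper_width: 0.472
```

```bash
python3 - <<'E'
from h import *
s=state(); print(s["time"],s["tool_pos"],s["contact_force"],s["gripper_width"])
c,im=snap("wrist","w36");c,im=snap("scene","s36");crop(im,170,130,230,170,3.4,"s36c")
c,im=snap("top","t36");crop(im,150,120,220,170,3.5,"t36c")
E
```

```text
45.5 [0.522469   0.01066387 0.34969538] [-0.48551741  0.23755761  0.74313185] 0.4715203545490856
```

View pics/s36c.png

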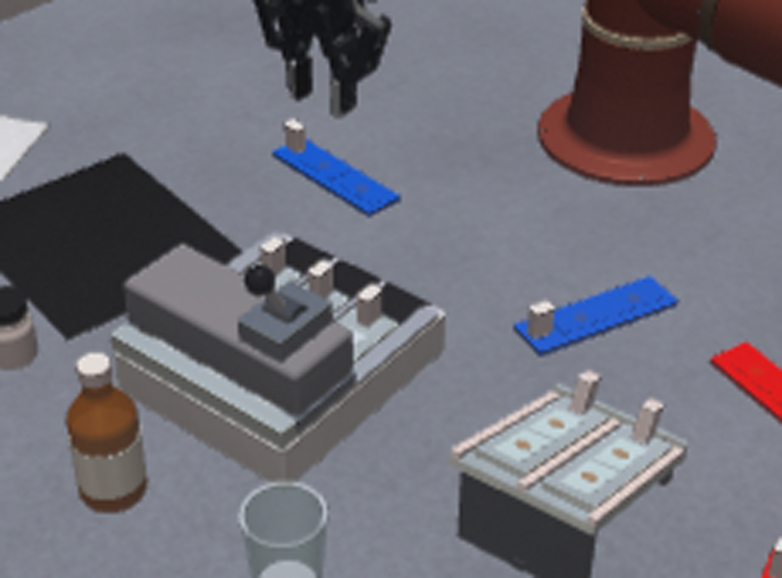

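View pics/t36c.png

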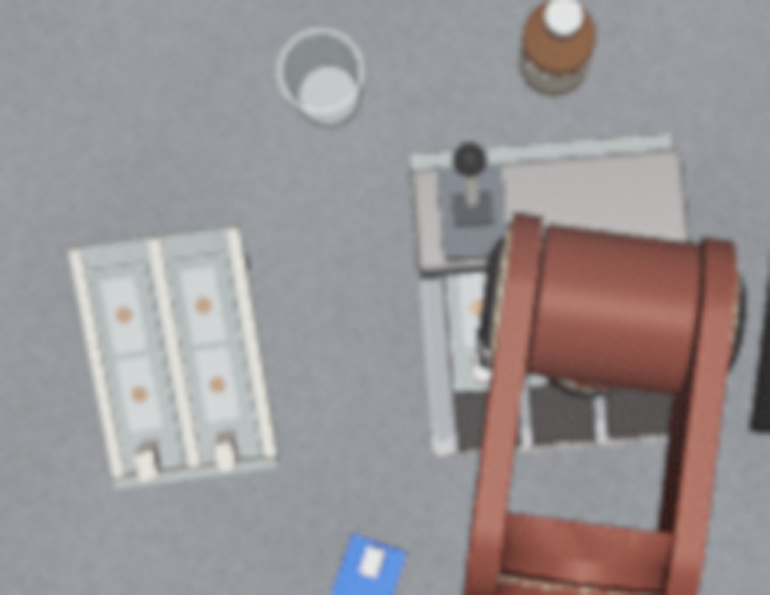

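View pics/w36.png

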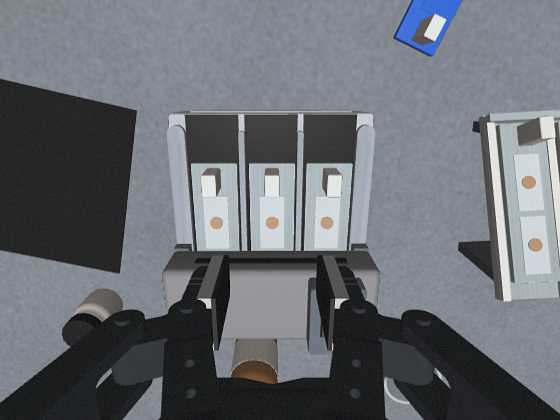

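```bash
python3 - <<'E'
from h import *
print(tri([(cam("scene"),(245.9,212.1)),(cam("top"),(284,165.1))]))
c,im=load("w36")
for p in [(215,164),(272,164),(330,164)]: print(px(c,p,.068).round(4))
E
```

```text
[0.66628187 0.08020943 0.20546577]
[ 0.521 -0.049  0.068]
[0.5157 0.0094 0.068 ]
[0.5102 0.0689 0.068 ]
```

```bash
python3 -c "
from h import *
print(job_done()); print(state()['time'])"
```

```text
the job is handed in; nothing more can be done
None
the job is handed in; nothing more can be done
```

The job is handed in at about 45.7 s of the 210 s allowed. No verdict was reported.

**What I did**
- **Scanned carriers:** I drew the two from lanes 0 and 2 straight out and laid them tab end low in the two rack bays.
- **Waiting carriers:** I took all three off the mat and slid them nose first into lanes 2, 1 and 0. I pushed each until the end stop answered with 7–12 N.
- **Clamp lever:** I then pushed it over until it met its hard stop at 25 N, and drew the arm clear.

**What the last checks showed**
- **Rack:** Both carriers sit in their bays with tails against the lip in the pictures. I judged this by eye and did not measure their final tilt.
- **Lanes:** The three tails lie in one row within picture accuracy, where the scanned carriers' tails had been.
- **Lever:** The ball moved about 54 mm towards the closed end, to (0.666, 0.080, 0.205) m. Full travel is about 57 mm, and the lever may have started up to 0.1 rad over.
- **Bystanders:** The beaker, bottle, jar and the blue and red look-alikes look unmoved. No knocked waiting carrier was seen.

**What disagreed**
- Heights triangulated with the top camera for tab tops came out 7–10 mm high, so I used the given heights, which the contact heights bore out.
- My first estimate of the scanner's position along x from its front edge was about 4 mm off. I set the home positions by contact instead.

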